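Turn the rice cracker over on its cooling rack

ROBOT

A 6-joint arm with a two-finger parallel gripper is mounted at the origin on the work surface. World frame = base frame: x ahead of the robot, y to its left, z up, the work surface at z = 0. Lengths are in mm, angles in rad, forces in N, time in s.
With the tool pointing down it reaches from about 275 to 1000 mm from the base axis. Payload 8.4 kg.
Tool frame: the origin (TCP) lies on the centre line of the jaws, within the pads' length; the fingertips stand 22 mm ahead of it and the grasp point (between the pads) lies 3 mm ahead of it; z points along the fingers, x is the direction in which the jaws open and shut, and the axes are right-handed (so a half turn about z gives the same grasp; the last joint's range is limited). The gripper opens to 85 mm and grips with 20 to 120 N. Pads are 22 mm wide; open, the fingers measure 114 mm over their backs; the gripper's body (76 mm by 85 mm) begins 54 mm behind the grasp point. The pads swing forward as they close: fully open they stand 13 mm farther back than shut.
Start: joints at [-1.268, 0.353, 1.633, -0, 1.155, -0.002], TCP at [187.563, -596.195, 253.281] pointing down, gripper open.
Joint ranges: [-2.63, 2.63], [-0.92, 2.1], [0.06, 2.66], [-1.3, 4.44], [0, 2.69], [-3.02, 3.02]. Speed limits (rad/s): [2.22, 2.22, 2.79, 3.14, 3.14, 3.14].

INTERFACE

Orientations are given as [roll, pitch, yaw] about the fixed x, y, z axes, in that order (R = Rz(yaw) Ry(pitch) Rx(roll)).
In Python, from rig import status, viewer, job gives the robot as it stands.
- The arm moves only by the tool send_rows, never from a script. Its argument "plan" is a list of rows, each a list of 3 entries, a list of its own where there are three numbers: the shift along the tool's x, y, z in m, then the turn, a rotation vector about the tool's x, y, z in rad, then the opening, from -1 (shut) to 1 (fully open). In form: [[[x, y, z], [rx, ry, rz], jaw], ...]. A call has exactly 5 rows; each row is the pose to reach, as a shift and turn from the pose measured when the call began, along the tool's axes at that moment; what a row does not reach only later rows make up. A row lasts 1/12 s, in which the tool goes at most 41.7 mm and 7.16 degrees, less where a joint would pass 70% of its speed; a pose out of reach is approached as far as the arm can. A call with a gripper value outside its range is refused whole. The fingers move at their own pace and stop on an object; "squeeze" is the grip in N (left out, the last holds). Time passes only in rows, so rows that repeat a pose let the fingers close, or fill a call up. It gives the time, the measured TCP pose, the force and the opening at its end, in the units of the state.
- status.sense(): the state, without advancing time (a new reading comes with each control period).
- viewer.grab_frame(name): name is "scene" or "top"; returns the picture (480x640x3 uint8, red, green, blue); there is no depth.
- viewer.camera_params(name): a dict with "intrinsics" (3x3 intrinsics, pixels), "dist_coeffs" ([k1, k2, p1, p2, k3] as OpenCV has them; the pictures are not rectified), "xyz" and "orientation" of the camera in the world. Camera axes: x right, y down, z forward; pixel columns grow to the right and rows downward; lengths in mm; the calibration is good to about 2 mm. A picture is of the moment at which its call begins. camera_params takes no time and is no camera call.
- job.sign_off(): hands the job in, once; it reports no verdict.
Trained networks look in the newest picture that a camera, given by its name, has taken for a name from the list of things; names that differ only in an ending like _2 or _b are one class to them, and where a whole thing is asked for, a point or a joint stands for the part that bears it (a point fixed in the world has none). Each returns a list of dicts, best first, with "p" (0 to 1); they miss things now and then, are a little off and sometimes report something else, mostly with a low value. They report only what shows in the picture. A call takes as long as a camera call. They do not tell look-alikes from the thing itself.
- viewer.cut_out(label, camera): "mask" (480x640 bool, what is visible of it) and "extent" ([left, top, width, height] in pixels, round what is visible of it).
The state is a dict: "clock": time; "qpos": joint angles; "qvel": joint speeds; "joint_efforts": joint torques, N m; "eef_pos": TCP position; "tcp_rot": TCP orientation; "contact_force": force on the tool from outside, world axes, zero at the start; "wrist_torque": the same for the moment, N m; "opening": opening from 0.0 (shut) to 1.0 (fully open).
Only numpy, scipy, OpenCV 4.12 (cv2) and the standard library are available. Lean on these libraries where they do the work, as an engineer would, in place of code of your own. Each camera call takes 0.05 s, during which the arm holds its last target.

TASK

Pick up the bamboo paddle and, touching the crackers with the paddle only, turn the smooth-side-up rice cracker over the little stops half-way along the wire rack, so that it lies lattice side up in the back half of its own row. Push it up squarely against the end bar until it lies flat, then lay the paddle back on its rest as it was. Leave the other cracker and the things round about where they are.

Things in the scene. Friction and masses are not known exactly. Their poses are not given: they have to be found in the camera images.
- cracker_smooth_mid (a point): Centre (half-way up) of the cracker to turn: rigid square slab 84 x 84 x 12 mm, about 50 g. Smooth face up, lattice face (raised crossed ribs) down at the start. z points out of the smooth face; x, y along its edges, roughly the rack's. It lies in the front half of one rack row (which one varies), rear edge up to 12 mm short of the stops, front edge about level with the rack's front end.
- cracker_lattice_mid (a point): Centre (half-way up) of the other cracker, same size and material, lattice face up in the front half of the other row; leave it alone. Axes roughly along the rack's.
- rack: Fixed steel wire rack, 172 (x) x 206 mm (y), origin at the centre of its footprint, z up. Front end y -100, back end y +100 mm. Rails (6 mm wire, top at z 55) along y at x -83, -21, 21, 83 carry two cracker rows centred at x -52 and 52. Between a row's rails it is open from the front, 56 mm wide, free from z 6 to 49 back to y -13 mm; cross wires at y -10 and 50, z 44 to 50 mm.
- rack_stops (a point): Point on the rack at x 0, y -13, z 55 mm: front face of the stops, at rail top; axes as the rack's. On each rail stands a stop, a round 6 mm stub rising 6 mm above the rail; 56 mm free between a row's two stops. A cracker lifted at its front edge pivots against them and, past upright, falls over to the back half, usually with its near edge still on the stops until pushed on.
- rack_end (a point): Point on the rack at x 0, y 97, z 55 mm: front face of the end bar, at rail top; axes as the rack's. The bar is a 6 mm wire across the back end, its middle 7 mm above rail top. A cracker flat against it has its centre 42 mm in front of this face (rack y 55) and 6 mm above rail top.
- paddle_grip (a point): Grip point of the bamboo paddle, half-way up the handle. x points to the blade tip, z up. Handle 22 mm wide, 8 thick, x -105 to 35; blade 44 wide, 5 thick, to x 125, then 34 wide to the square tip at x 135 mm. Undersides flush (4 mm below this point; blade top 1 mm above it). 50 g, balances near here. Lies on the rest, 29 mm above the counter, blade pointing away from the robot.
- rest: Fixed white ceramic paddle rest, origin under its centre on the counter, x along the paddle. Base plate 8 mm high, two saddles 25 mm high at x -52 and 52 mm (12 mm thick, 64 mm wide, with 8 mm lips 52 mm apart). The paddle's grip point lies over its centre; the handle is free to be gripped from above between the saddles.
- bento: Closed two-tier red bento box, 105 x 170 x 93 mm, origin under its centre. Bystander.
- bowl: White rice bowl, 116 mm across, 58 mm high, origin under its centre. Bystander.
- cups: Two nested green baking cups, 68 mm across, 36 mm high, origin under the centre. Bystander.
- mold: Small aluminium egg mold with lid and press button, 89 x 69 x 50 mm, origin under its centre. Bystander.
Mind the look-alikes: they are no part of the job. What is shaped like the rest but black, red or yellow is not meant.

How it is judged (in metres and radians):
On the way, in this order (a step that is already met when the one before it is completed fails the run):
1. the paddle is lifted off its rest (height (world z) of paddle_grip above 0.04 m), for 0.2 s.
2. the paddle tips the smooth cracker up (angle between cracker_smooth_mid's own z axis and vertical above 0.4 rad and contact force between paddle and cracker_smooth above 0.05 N), for 0.04 s.
3. the cracker is turned over (angle between cracker_smooth_mid's own z axis and vertical above 2.8 rad), for 0.2 s.
At the end, for the whole second after the job is handed in: Cracker lattice face up, flat (5 deg) on the rails in its own row (14 mm), within 6 mm of the end bar and square to it (6 deg); paddle face up and level on both saddles, grip point within 30 mm along and 20 mm across of the rest's centre, in line within 14 deg; all released and still (angle between cracker_smooth_mid's own z axis and vertical above 3.06 rad and y of cracker_smooth_mid in the frame of rack between 0.049 and 0.061 m and z of cracker_smooth_mid in the frame of rack between 0.057 and 0.065 m and (x of cracker_smooth_mid in the frame of rack between 0.038 and 0.066 m or x of cracker_smooth_mid in the frame of rack between -0.066 and -0.038 m) and (x of cracker_smooth_mid in the frame of cracker_lattice_mid above 0.07 m or x of cracker_smooth_mid in the frame of cracker_lattice_mid below -0.07 m) and angle between the y axis of cracker_smooth_mid and the y axis of rack, either way round below 0.1 rad and x of paddle_grip in the frame of rest between -0.03 and 0.03 m and y of paddle_grip in the frame of rest between -0.02 and 0.02 m and z of paddle_grip in the frame of rest between 0.025 and 0.033 m and angle between paddle_grip's own z axis and vertical below 0.08 rad and angle between the x axis of paddle_grip and the x axis of rest, either way round below 0.25 rad and linear speed of each of cracker_smooth, paddle below 0.02 m/s); the robot touches nothing.
It fails at once if the gripper or arm touches a cracker (contact force between any of the fingers, the arm and cracker_smooth above 0.5 N or contact force between any of the fingers, the arm and cracker_lattice above 0.5 N).
It fails at once if the cracker falls off the rack (height (world z) of cracker_smooth_mid below 0.04 m).
It fails at once if the other cracker is shifted more than 15 mm or tipped (distance of cracker_lattice_mid from where it was at the start of the episode above 0.015 m or angle between cracker_lattice_mid's own z axis and vertical above 0.25 rad).
It fails at once if a bystander is shifted more than 20 mm or knocked over (distance of any of bento, bowl, cups, mold from where it was at the start of the episode above 0.02 m or angle between any of bento, bowl, cups, mold's own z axis and vertical above 0.4 rad).
It also fails if it takes over 53 s, if anything falls off the work surface, if the arm or the gripper's body presses on something with over 40 N, if the wrist force passes 120 N, or if a joint passes its speed limit or range.

## Working session

There is one attempt and no reset: what is moved stays moved. The work goes in short steps, Python scripts to look and compute and a tool call to move; the robot and the scene stay as the last step left them, time stands still between calls to the robot, and variables do not carry over. Pictures are saved under pics/ and viewed, and the job is handed in when it is done.

Besides the shell and the picture viewer there is one more tool, called after ">>>" as name([rows], argument=value, ...), one row to a line, values as JSON. send_rows: Moves the arm, as the interface text tells. Its arguments: {"type":"object","properties":{"plan":{"type":"array"},"squeeze":{"type":"number"}},"required":["plan"]}

```bash
ls; mkdir -p pics
python3 - <<'E'
from rig import status, viewer, job
import cv2
print(status.sense())
for n in ("scene","top"):
    im=viewer.grab_frame(n); cv2.imwrite(f"pics/{n}0.png",im[:,:,::-1]); print(viewer.camera_params(n))
E
```

```text
pics
{'clock': 0.0, 'qpos': array([-1.26839972e+00,  3.53660297e-01,  1.63413501e+00,  2.40764826e-06,
        1.15519170e+00, -2.39900115e-03]), 'qvel': array([-0.00028547,  0.00152528,  0.00037473,  0.00232634, -0.00114704,
       -0.0017713 ]), 'joint_efforts': array([ 8.09372832e-04, -6.05253124e+01, -3.42061615e+01,  2.38331177e-04,
        9.62779013e-03, -1.52990862e-05]), 'eef_pos': array([ 187.43043683, -595.76847368,  252.5536925 ]), 'tcp_rot': array([-3.14158711e+00,  1.39435214e-03, -1.26600169e+00]), 'contact_force': array([ 0.89597872, -0.85560186,  0.45820669]), 'wrist_torque': array([0.00278997, 0.01467724, 0.01434346]), 'opening': 0.9978776639518154}
{'intrinsics': array([[458.64789036,   0.        , 319.63577468],
       [  0.        , 458.64789036, 239.53958417],
       [  0.        ,   0.        ,   1.        ]]), 'dist_coeffs': array([0.03477185, 0.        , 0.        , 0.        , 0.        ]), 'xyz': array([ 958.14199478, -358.09091605,  873.34198446]), 'orientation': array([-2.56407131, -0.00287362,  0.85593739])}
{'intrinsics': array([[436.52399968,   0.        , 317.15338959],
       [  0.        , 436.52399968, 239.74332102],
       [  0.        ,   0.        ,   1.        ]]), 'dist_coeffs': array([-0.00279097,  0.        ,  0.        ,  0.        ,  0.        ]), 'xyz': array([ 486.29349962,    1.87069112, 1198.61019193]), 'orientation': array([-3.06919612, -0.00480092, -1.54462549])}
```

View pics/scene0.png

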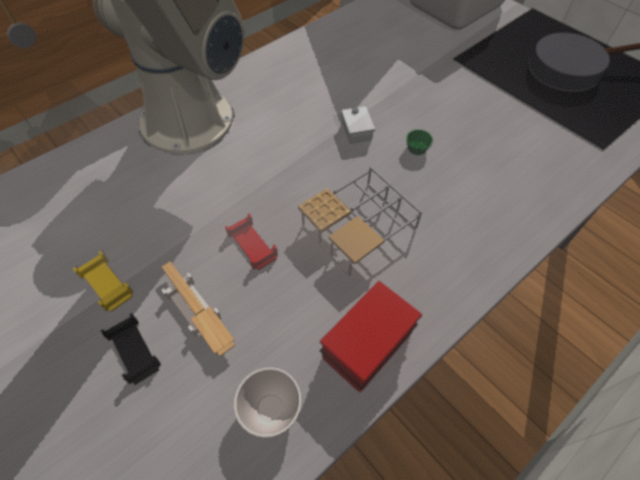

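View pics/top0.png

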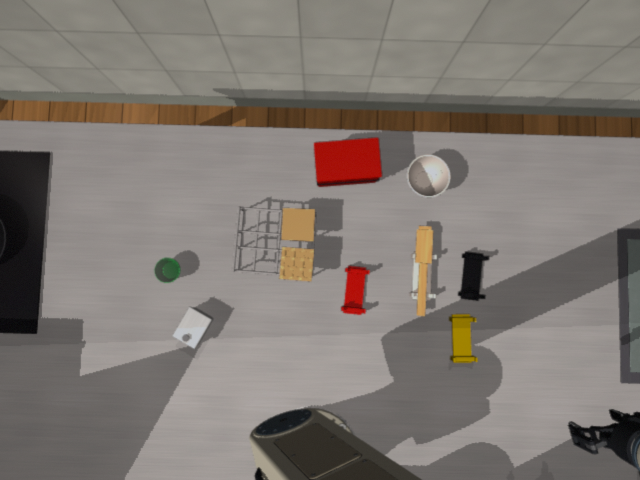

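The top view (world +x up, +y left) shows the rack near (275,240) with its front facing right. The smooth cracker is at (298,224) and the lattice cracker at (297,264). The paddle lies on the white rest at (424,270). The black (472,276), red (355,290) and yellow (461,338) rests are look-alikes.

```bash
cat > h.py <<'E'
import numpy as np, cv2
from scipy.spatial.transform import Rotation as R
def cam(p):
    Rm=R.from_euler('xyz',p['orientation']).as_matrix(); return p['intrinsics'],p['dist_coeffs'],Rm,np.array(p['xyz'])
def proj(P,p):
    K,d,Rm,t=cam(p); P=np.atleast_2d(np.asarray(P,float))
    rv,_=cv2.Rodrigues(Rm.T); return cv2.projectPoints(P,rv,-Rm.T@t,K,d)[0].reshape(-1,2)
def ray_z(px,z,p):
    K,d,Rm,t=cam(p); u=cv2.undistortPoints(np.array(px,float).reshape(-1,1,2),K,d).reshape(-1,2)
    D=np.c_[u,np.ones(len(u))]@Rm.T; s=(z-t[2])/D[:,2]; return t+D*s[:,None]
E
python3 - <<'E'
from rig import status, viewer
import cv2,numpy as np,pickle
from h import *
res={}
for n in ("scene","top"):
    im=viewer.grab_frame(n); cp=viewer.camera_params(n)
    res[n]=dict(im=im,cp=cp,d={})
    for l in ("cracker_smooth_mid","cracker_lattice_mid","rack","paddle_grip","rest","bento"):
        ds=viewer.cut_out(l,n); res[n]['d'][l]=ds
        for d in ds[:3]:
            m=d['mask']; ys,xs=np.nonzero(m); c=np.array([xs.mean(),ys.mean()])
            print(n,l,round(d['p'],2),d['extent'],c.round(1),cv2.minAreaRect(np.c_[xs,ys].astype(np.float32)))
pickle.dump(res,open('det.pkl','wb'))
E
```

```text
scene cracker_smooth_mid 0.89 [331.6, 216.7, 48.7, 48.5] [355.1 239.6] ((355.20489501953125, 238.74591064453125), (39.56339645385742, 40.58769226074219), 50.194427490234375)
scene cracker_lattice_mid 0.92 [298.4, 189.4, 53.6, 43.5] [323.5 209.9] ((323.73077392578125, 209.3461456298828), (35.22346115112305, 40.77046203613281), 56.30992889404297)
scene rack 0.94 [303.6, 166.5, 118.3, 107.4] [378.  210.4] ((362.5391540527344, 218.76182556152344), (79.14555358886719, 99.8514404296875), 50.52754211425781)
scene paddle_grip 0.72 [160.6, 261.6, 75.4, 92.3] [202.1 314.4] ((195.74000549316406, 307.32000732421875), (107.0, 24.799999237060547), 53.13010025024414)
scene rest 0.97 [101.8, 315.4, 54.9, 71.1] [131.9 350.5] ((130.9737548828125, 350.5825500488281), (64.10481262207031, 40.21481704711914), 62.650123596191406)
scene rest 0.92 [161.3, 275.6, 57.6, 59.0] [185.9 302.3] ((191.75143432617188, 303.7949523925781), (59.6213493347168, 33.827266693115234), 52.65065002441406)
scene rest 0.63 [227.2, 216.9, 50.0, 53.1] [252.  243.2] ((252.50900268554688, 241.55224609375), (53.670570373535156, 29.78
[... 775 characters left out ...]
94, 270.430908203125), (16.556032180786133, 89.40257263183594), 3.012787342071533)
top rest 0.93 [458.9, 252.9, 34.0, 45.8] [472.1 275.3] ((473.54931640625, 275.531494140625), (27.2703857421875, 47.422210693359375), 6.009005546569824)
top rest 0.71 [340.2, 267.6, 28.1, 46.9] [355.  289.9] ((354.99609375, 289.5380554199219), (24.48693084716797, 48.46371841430664), 5.856013774871826)
top rest 0.67 [446.9, 312.2, 28.4, 49.8] [462.2 337.3] ((462.96319580078125, 337.48870849609375), (49.39993667602539, 27.016353607177734), 88.60282135009766)
top bento 0.55 [315.4, 132.3, 66.6, 58.1] [347.6 161.5] ((347.8427429199219, 161.62017822265625), (45.311824798583984, 65.73928833007812), 85.51539611816406)
```

Run:
```python
import cv2
t=cv2.imread('pics/top0.png');s=cv2.imread('pics/scene0.png')
a=cv2.resize(t[190:300,220:340],None,fx=5,fy=5,interpolation=cv2.INTER_CUBIC);cv2.imwrite('pics/track.png',a)
a=cv2.resize(s[160:280,280:430],None,fx=5,fy=5,interpolation=cv2.INTER_CUBIC);cv2.imwrite('pics/srack.png',a)
a=cv2.resize(t[215:325,370:490],None,fx=5,fy=5,interpolation=cv2.INTER_CUBIC);cv2.imwrite('pics/tpad.png',a)
a=cv2.resize(s[245:365,140:250],None,fx=5,fy=5,interpolation=cv2.INTER_CUBIC);cv2.imwrite('pics/spad.png',a)
```

```text
(no output)
```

View pics/track.png

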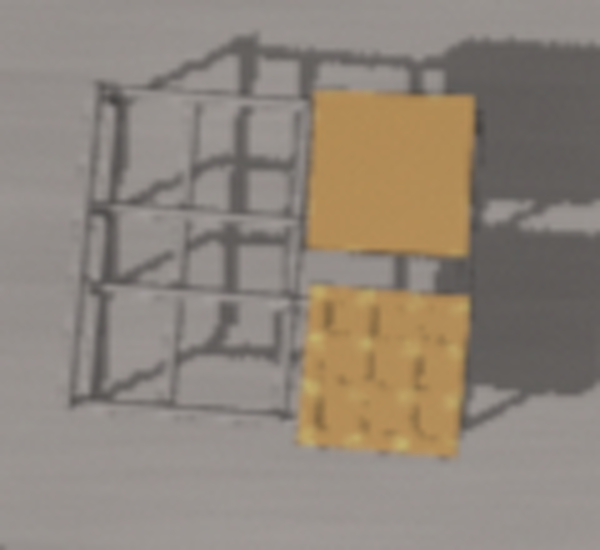

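View pics/srack.png

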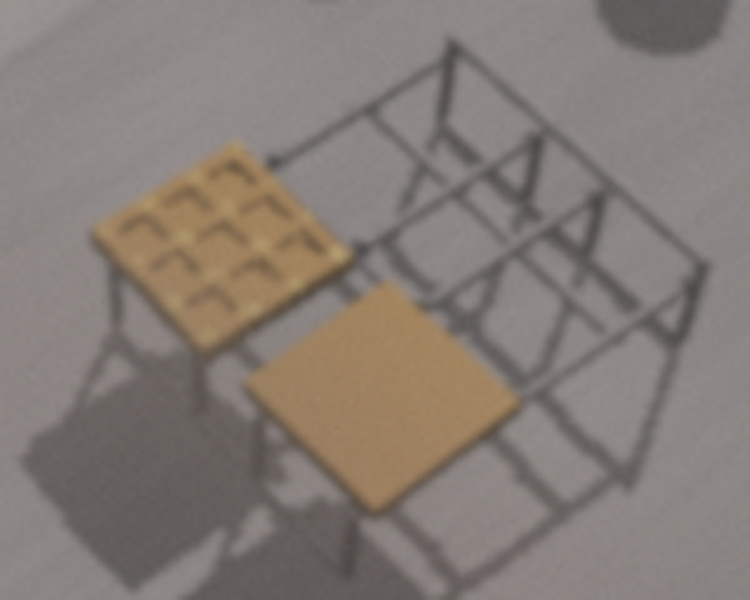

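View pics/tpad.png

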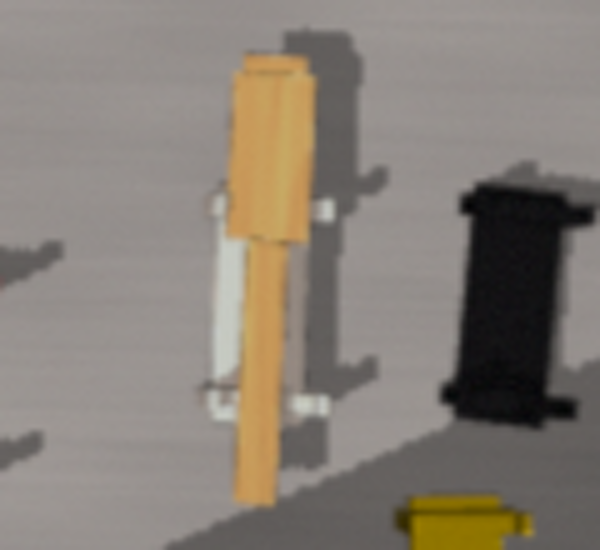

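View pics/spad.png

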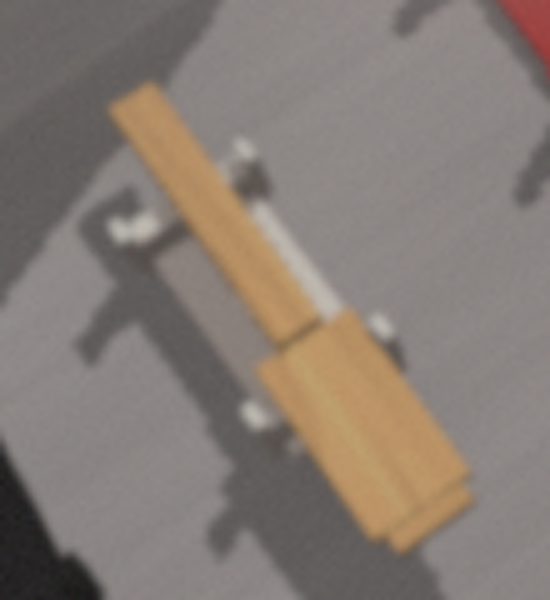

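```bash
cat > fit.py <<'E'
import pickle,numpy as np
from scipy.optimize import least_squares
from h import *
res=pickle.load(open('det.pkl','rb'));ct=res['top']['cp'];cs=res['scene']['cp']
def px(c,off): return (np.array(c,float)+.5)/5-.5+np.array(off)
T=(220,190);S=(280,160);TP=(370,215);SP=(140,245)
def fit(obs,x0,zfree=False):
    # obs: (cam, modelpt, pixel)
    def f(v):
        x,y,yaw=v[:3]; z=v[3] if zfree else 0
        c,s=np.cos(yaw),np.sin(yaw); r=[]
        for p,m,u in obs:
            P=[x+c*m[0]-s*m[1],y+s*m[0]+c*m[1],z+m[2]]
            r+=list(proj(P,p)[0]-u)
        return r
    o=least_squares(f,x0); r=np.array(o.fun).reshape(-1,2); return o.x,r.round(1)
if __name__=="__main__":
    rack=[(ct,(83,100,62),px((101,88),T)),(ct,(-83,100,62),px((73,402),T)),(cs,(83,100,62),px((706,267),S)),(cs,(-83,100,62),px((452,43),S)),
     (ct,(83,50,50),px((195,103),T)),(ct,(-83,50,50),px((172,405),T)),(cs,(-83,-10,60),px((272,161),S)),(cs,(-21,-10,60),px((358,247),S))]
    print('rack',*fit(rack,[480,100,0]))
    print('rackz',*fit(rack,[480,100,0,0],True))
    h=42
    q=[(42,-42,0),(42,42,0),(-42,42,0),(-42,-42,0)]
    a=[(474,95),(316,90),(305,250),(469,256)]; b=[(520,402)]
    sm=[(ct,m,px(u,T)) for m,u in zip(q,a)]+[(cs,m,px(u,S)) for m,u in zip(q,[(376,507),(520,402),(388,284),(247,382)])]
    print('smooth top',*fit(sm,[520,50,0,67],True))
    a=[(470,290),(312,285),(298,443),(458,455)]
    la=[(ct,m,px(u,T)) for m,u in zip(q,a)]+[(cs,m,px(u,S)) for m,u in zip(q,[(205,348),(352,253),(236,145),(93,233)])]
    print('latt top',*fit(la,[440,50,0,67],True))
    pad=[(ct,(-105,11,4),px((236,504),TP)),(ct,(-105,-11,4),px((275,505),TP)),(ct,(135,17,1),px((247,57),TP)),(ct,(135,-17,1),px((306,58),TP)),
      (ct,(125,22,1),px((235,73),TP)),(ct,(125,-22,1),px((315,76),TP)),(ct,(35,22,1),px((229,237),TP)),(ct,(35,-22,1),px((307,242),TP)),
      (cs,(-105,11,4),px((152,82),SP)),(cs,(-105,-11,4),px((109,107),SP)),(cs,(135,17,1),px((473,493),SP)),(cs,(135,-17,1),px((402,547),SP)),
      (cs,(125,22,1),px((470,470),SP)),(cs,(125,-22,1),px((370,538),SP)),(cs,(35,22,1),px((345,308),SP)),(cs,(35,-22,1),px((260,365),SP))]
    print('paddle',*fit(pad,[420,-280,0,29],True))
    rest=[(ct,(52,30,33),px((218,204),TP)),(ct,(52,-30,33),px((325,210),TP)),(ct,(-52,30,33),px((222,402),TP)),(ct,(-52,-30,33),px((318,405),TP)),
      (cs,(52,30,33),px((382,325),SP)),(cs,(52,-30,33),px((255,410),SP)),(cs,(-52,30,33),px((243,148),SP)),(cs,(-52,-30,33),px((122,230),SP))]
    print('rest',*fit(rest,[420,-280,0,0],True))
E
python3 fit.py
```

```text
rack [ 5.64249303e+02  1.07799399e+02 -3.93795216e-02] [[-0.3 -0.8]
 [ 0.3 -0.3]
 [-0.3 -0.8]
 [-0.4 -0.4]
 [ 0.5 -1.9]
 [ 0.4  0.4]
 [-0.5 -0.7]
 [ 0.2 -0.8]]
rackz [ 5.62908127e+02  1.09656268e+02 -4.36247899e-02 -5.30341030e+00] [[-0.5 -0.2]
 [-0.2  0. ]
 [-0.6  0.1]
 [-0.2  0.4]
 [ 0.2 -1.2]
 [-0.2  0.8]
 [-0.2 -0.1]
 [ 0.3 -0.2]]
smooth top [ 6.08327297e+02  5.05675448e+01 -1.56386051e-02  6.29957324e+01] [[-0.   0.3]
 [-0.4 -0.1]
 [ 0.3 -0.1]
 [-0.4  0. ]
 [ 0.   1.2]
 [ 0.7  0.1]
 [ 0.  -1. ]
 [-1.  -0.1]]
latt top [ 5.05753554e+02  5.04550913e+01 -4.11763446e-02  6.42748532e+01] [[ 0.2  0.8]
 [-0.4 -0.4]
 [-0.   0.3]
 [ 0.4  0.1]
 [ 0.5  1.2]
 [ 0.9  0.5]
 [-0.  -1.1]
 [-0.9 -0.4]]
paddle [ 4.81608300e+02 -2.85649029e+02 -3.88233530e-02  2.63212162e+01] [[-0.2 -0.1]
 [ 0.3  0.3]
 [-0.6 -0.5]
 [ 0.2  0.1]
 [-0.2 -0.1]
 [ 0.1  0.3]
 [-0.6  0.4]
 [ 0.1  0.4]
 [ 0.1 -0.7]
 [-0.7 -0. ]
 [ 0.5  0.8]
 [-0.6  0.9]
 [ 0.4 -0.1]
 [ 0.7  0.3]
 [ 0.9 -1.1]
 [-1.4  0.3]]
rest [ 4.82424105e+02 -2.88912271e+02 -9.61586968e-03 -3.67729690e+00] [[-0.3  0.5]
 [ 0.7  0.1]
 [-1.8 -0.1]
 [ 1.4  0.1]
 [ 0.6 -0.6]
 [-0.2  0.8]
 [ 0.6 -0.2]
 [-0.8  0.2]]
```

```bash
cat > fit2.py <<'E'
import re
s=open('fit.py').read()
s=s.replace("z=v[3] if zfree else 0","z=ZF if zfree else 0").replace("def fit(","ZF=0\ndef fit(")
for n,z in (('smooth',67),('latt',67),('paddle',29),('rest',0)):
    s=s.replace(f"    print('{n}",f"    ZF={z}\n    print('{n}")
s=s.replace("print('rackz'","0 and print('rackz'").replace("o=least_squares(f,x0)","o=least_squares(f,x0[:3])")
open('fit_z.py','w').write(s)
E
python3 fit2.py; python3 fit_z.py | grep -E '[a-z]'
```

```text
rack [ 5.64249303e+02  1.07799399e+02 -3.93795216e-02] [[-0.3 -0.8]
smooth top [ 6.09036674e+02  4.94764737e+01 -1.56453806e-02] [[ 0.4 -0.2]
latt top [ 5.06449304e+02  4.97596660e+01 -4.11801627e-02] [[ 0.5  0.4]
paddle [ 4.82352872e+02 -2.85546980e+02 -3.91941145e-02] [[-0.  -0.3]
rest [ 4.83594560e+02 -2.88773138e+02 -9.91327459e-03] [[-0.  -0. ]
```

```bash
cat >> h.py <<'E'
def delta(st,pos,yaw,pitch=0,roll=np.pi):
    R0=R.from_euler('xyz',st['tcp_rot']); R1=R.from_euler('xyz',[roll,pitch,yaw])
    d=R0.inv().apply(np.array(pos)-st['eef_pos'])/1000; w=(R0.inv()*R1).as_rotvec()
    return d.round(4),w.round(4)
def show(*t,**k):
    from rig import status
    st=status.sense(); print(round(st['clock'],2),st['eef_pos'].round(1),st['tcp_rot'].round(3),st['contact_force'].round(1),round(st['opening'],3),st['qpos'].round(2))
    for a in t: print(a,*[x.tolist() for x in delta(st,*a)])
E
python3 -c "
from h import *
show(([462.4,-284.8,200],-1.61),([462.4,-284.8,110],-1.61))"
```

```text
0.8 [ 187.5 -596.2  253.3] [ 3.142 -0.    -1.266] [ 0.1 -0.   0.3] 1.001 [-1.27  0.35  1.63 -0.    1.16 -0.  ]
([462.4, -284.8, 200], -1.61) [-0.2146, -0.3557, 0.0533] [0.0, -0.0, 0.344]
([462.4, -284.8, 110], -1.61) [-0.2146, -0.3557, 0.1433] [0.0, -0.0, 0.344]
```

>>> send_rows([
  [[-0.02,-0.034,0.01],[0,0,0.07],0.5],
  [[-0.041,-0.068,0.02],[0,0,0.14],0.2],
  [[-0.062,-0.102,0.03],[0,0,0.21],0.2],
  [[-0.083,-0.136,0.04],[0,0,0.28],0.2],
  [[-0.104,-0.17,0.05],[0,0,0.34],0.2],
])

```text
clock: 1.22
eef_pos: [319.3, -444.6, 203.0]
tcp_rot: [-3.141, -0.0, -1.61]
contact_force: [0.2, -0.3, 0.5]
opening: 0.598
```

```bash
python3 -c "
from h import *
show(([462.4,-284.8,110],-1.61))"
```

```text
1.22 [ 319.3 -444.6  203. ] [-3.141 -0.    -1.61 ] [ 0.2 -0.3  0.5] 0.598 [-0.95  0.29  1.85  0.    1.    0.66]
([462.4, -284.8, 110], -1.61) [-0.1653, -0.1366, 0.093] [-0.0003, -0.0004, -0.0002]
```

>>> send_rows([
  [[-0.03,-0.025,0.017],[0,0,0],0.2],
  [[-0.06,-0.05,0.034],[0,0,0],0.2],
  [[-0.09,-0.075,0.05],[0,0,0],0.2],
  [[-0.12,-0.1,0.067],[0,0,0],0.2],
  [[-0.15,-0.125,0.08],[0,0,0],0.2],
])

```text
clock: 1.63
eef_pos: [448.2, -301.1, 123.6]
tcp_rot: [-3.141, -0.0, -1.61]
contact_force: [0.3, -0.9, 0.6]
opening: 0.601
```

Run:
```python
from h import *
from rig import viewer
for n,(a,b,c,d) in (('top',(200,340,350,490)),('scene',(230,370,130,280))):
    im=viewer.grab_frame(n); cv2.imwrite(f'pics/{n}1.png',cv2.resize(im[a:b,c:d,::-1],None,fx=5 if n=='scene' else 4,fy=5 if n=='scene' else 4)[:600,:800])
show(([462.4,-284.8,110],-1.61),([462.4,-284.8,34],-1.61))
```

```text
1.73 [ 449.5 -298.4  122.5] [ 3.140e+00  2.000e-03 -1.606e+00] [ 0.8 -0.8 -0. ] 0.599 [-0.59  0.39  1.92  0.    0.83  1.02]
([462.4, -284.8, 110], -1.61) [-0.0141, -0.0124, 0.0126] [0.0012, 0.0018, 0.004]
([462.4, -284.8, 34], -1.61) [-0.0139, -0.0125, 0.0886] [0.0012, 0.0018, 0.004]
```

View pics/top1.png

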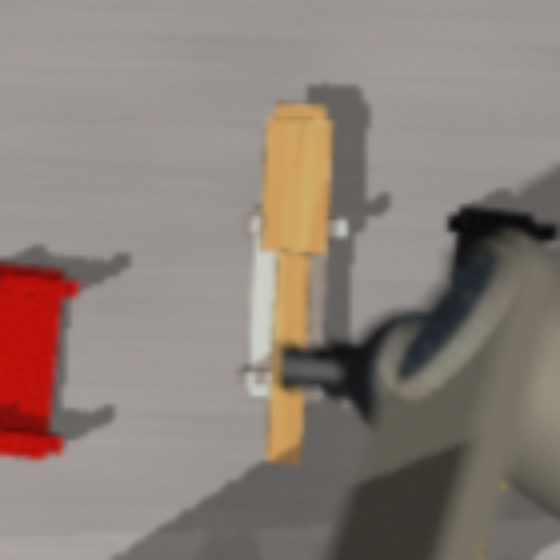

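View pics/scene1.png

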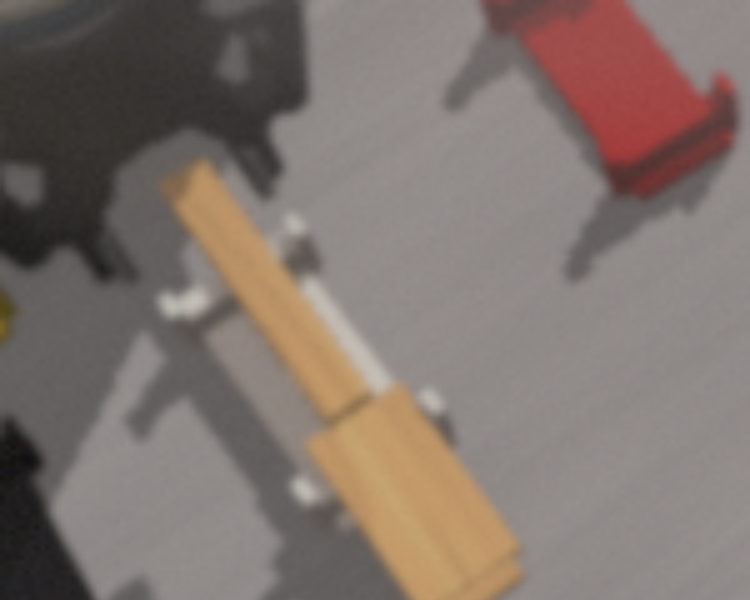

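The crop shows the natural bamboo paddle at top crop (295,285), on the white rest. The gripper is just short of it. Descending now.

>>> send_rows([
  [[-0.014,-0.0125,0.015],[0.001,0.002,0.004],0.2],
  [[-0.014,-0.0125,0.035],[0.001,0.002,0.004],0.2],
  [[-0.014,-0.0125,0.06],[0.001,0.002,0.004],0.2],
  [[-0.014,-0.0125,0.08],[0.001,0.002,0.004],0.2],
  [[-0.014,-0.0125,0.0886],[0.001,0.002,0.004],0.2],
])

```text
clock: 2.15
eef_pos: [461.2, -284.3, 31.9]
tcp_rot: [3.139, 0.001, -1.61]
contact_force: [-0.3, -0.1, -0.9]
opening: 0.599
```

>>> send_rows([
  [[0,0,0],[0,0,0],0.2],
  [[0,0,0],[0,0,0],-0.2],
  [[0,0,0],[0,0,0],-0.6],
  [[0,0,0],[0,0,0],-0.9],
  [[0,0,0],[0,0,0],-0.9],
], squeeze=50)

```text
clock: 2.57
eef_pos: [461.9, -285.0, 33.2]
tcp_rot: [3.141, -0.0, -1.61]
contact_force: [-1.0, -1.1, 4.5]
opening: 0.245
```

Run:
```python
from h import *
show(([462.4,-284.8,34],-1.61))
```

```text
2.57 [ 461.9 -285.    33.2] [ 3.141 -0.    -1.61 ] [-1.  -1.1  4.5] 0.245 [-0.56  0.54  1.95 -0.    0.65  1.06]
([462.4, -284.8, 34], -1.61) [-0.0002, -0.0005, -0.0008] [0.0008, -0.0001, 0.0]
```

>>> send_rows([
  [[0,0,-0.005],[0,0,0],-0.9],
  [[0,0,-0.02],[0,0,0],-0.9],
  [[0,0,-0.04],[0,0,0],-0.9],
  [[0,0,-0.06],[0,0,0],-0.9],
  [[0,0,-0.08],[0,0,0],-0.9],
])

```text
clock: 2.98
eef_pos: [461.9, -285.0, 114.8]
tcp_rot: [3.141, -0.0, -1.61]
contact_force: [0.0, -0.6, -0.3]
opening: 0.244
```

Run:
```python
from h import *
from rig import viewer
for n,(a,b,c,d) in (('top',(200,340,350,490)),('scene',(210,360,130,280))):
    im=viewer.grab_frame(n); cv2.imwrite(f'pics/{n}2.png',cv2.resize(im[a:b,c:d,::-1],None,fx=4,fy=4))
show(([462.4,-284.8,110],-1.61))
```

```text
3.08 [ 463.8 -286.1  116.8] [-3.137e+00 -3.000e-03 -1.610e+00] [ 0.1 -0.3 -0.7] 0.244 [-0.56  0.4   1.92 -0.    0.82  1.06]
([462.4, -284.8, 110], -1.61) [-0.0013, 0.0015, 0.0068] [-0.0045, -0.003, 0.0]
```

View pics/top2.png

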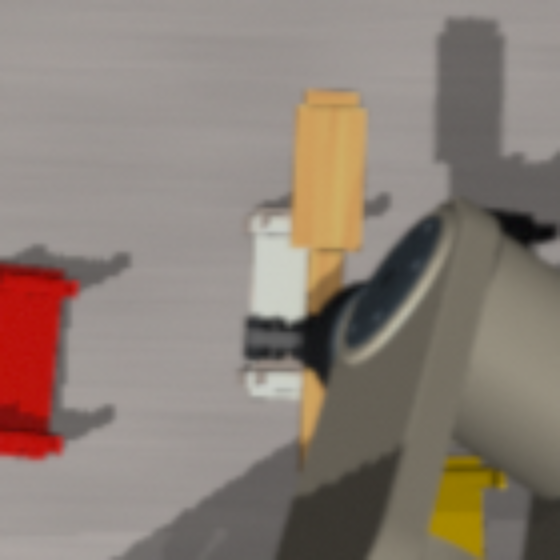

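View pics/scene2.png

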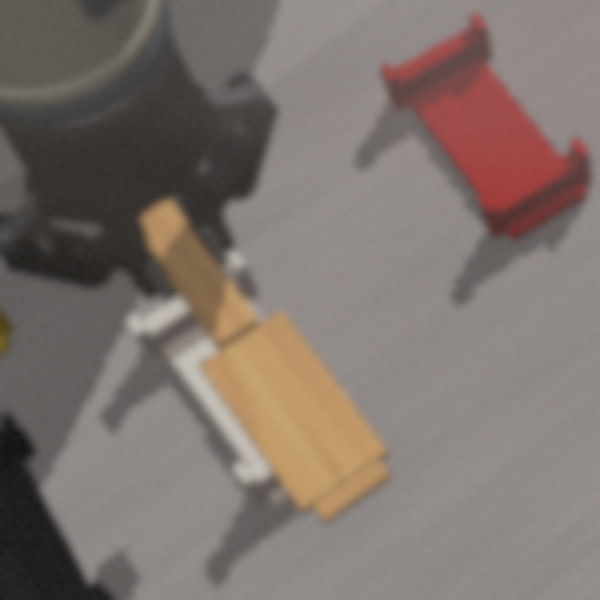

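Run:
```python
from fit import *
import fit
def p4(c,o): return (np.array(c,float)+.5)/4-.5+np.array(o)
T=(350,200);S=(130,210)
m=[(135,17,1),(135,-17,1),(125,22,1),(125,-22,1),(35,22,1),(35,-22,1)]
t=[(306,91),(360,94),(297,105),(368,109),(292,247),(360,251)]
s=[(389,470),(322,519),(387,455),(305,508),(275,315),(204,360)]
o=[(ct,a,p4(b,T)) for a,b in zip(m,t)]+[(cs,a,p4(b,S)) for a,b in zip(m,s)]
v,r=fit.fit(o,[480,-285,0,110],True); print(v,r)
R1=v[:2]; c,sn=np.cos(v[2]),np.sin(v[2]); d=np.array([463.8,-286.1])-R1
print('TCP in paddle frame',c*d[0]+sn*d[1],-sn*d[0]+c*d[1])
```

```text
[ 4.81422170e+02 -2.87270480e+02 -3.26422803e-02  1.06555630e+02] [[ 0.2 -0.1]
 [ 0.1 -0.1]
 [ 0.3  0.2]
 [-0.   0.3]
 [ 0.   0.5]
 [ 0.6  0.5]
 [ 0.5  0.9]
 [ 0.6  0.3]
 [ 0.3 -1.2]
 [-0.7  0.5]
 [ 1.9 -1.4]
 [-1.3  1. ]]
TCP in paddle frame -17.650983280021656 0.5947308197917082
```

>>> send_rows([
  [[-0.01,-0.012,0],[0,0,-0.12],-0.9],
  [[-0.02,-0.024,0],[0,0,-0.24],-0.9],
  [[-0.03,-0.036,0],[0,0,-0.36],-0.9],
  [[-0.04,-0.048,0],[0,0,-0.48],-0.9],
  [[-0.05,-0.06,0],[0,0,-0.6],-0.9],
])

```text
clock: 3.5
eef_pos: [525.9, -237.9, 116.5]
tcp_rot: [-3.14, -0.005, -1.004]
contact_force: [-0.7, -0.1, -0.5]
opening: 0.246
```

```bash
cat >> h.py <<'E'
O=np.array([564.2,107.8]);YR=-0.0394
EX=np.array([np.cos(YR),np.sin(YR)]);EY=np.array([-np.sin(YR),np.cos(YR)]);TIP=154
def tcp(xr,ytip,z): return [*(O+EX*xr+EY*(ytip-TIP)),z]
def where():
    from rig import status
    st=status.sense(); d=st['eef_pos'][:2]-O; print('tip rack x %.1f y %.1f  bladetop z %.1f'%(d@EX,d@EY+TIP,st['eef_pos'][2]-3.2))
E
python3 - <<'E'
from h import *
show((tcp(51,-135,115),YR))
E
```

```text
3.5 [ 525.9 -237.9  116.5] [-3.14  -0.005 -1.004] [-0.7 -0.1 -0.5] 0.246 [-0.43  0.44  1.85 -0.    0.84  0.58]
([np.float64(603.7767657290132), np.float64(-182.98459315175353), 115], -0.0394) [-0.0046, -0.0952, 0.0017] [0.0007, -0.0051, -0.9648]
```

>>> send_rows([
  [[-0.001,-0.012,0],[0,-0.002,-0.12],-0.9],
  [[-0.002,-0.025,0],[0,-0.004,-0.24],-0.9],
  [[-0.003,-0.037,0.001],[0,-0.005,-0.36],-0.9],
  [[-0.003,-0.05,0.001],[0,-0.005,-0.48],-0.9],
  [[-0.004,-0.062,0.001],[0,-0.005,-0.6],-0.9],
])

```text
clock: 3.92
eef_pos: [576.4, -200.7, 115.0]
tcp_rot: [-3.141, 0.0, -0.398]
contact_force: [0.4, 0.3, 0.1]
opening: 0.245
```

Run:
```python
from h import *
show((tcp(51,-135,115),YR),(tcp(51,-135,90),YR))
```

```text
3.92 [ 576.4 -200.7  115. ] [-3.141  0.    -0.398] [0.4 0.3 0.1] 0.245 [-0.34  0.49  1.77  0.    0.88  0.06]
([np.float64(603.7767657290132), np.float64(-182.98459315175353), 115], -0.0394) [0.0184, -0.027, 0.0] [-0.0003, 0.0004, -0.3587]
([np.float64(603.7767657290132), np.float64(-182.98459315175353), 90], -0.0394) [0.0184, -0.027, 0.025] [-0.0003, 0.0004, -0.3587]
```

>>> send_rows([
  [[0.006,-0.009,0],[0,0,-0.12],-0.9],
  [[0.012,-0.018,0],[0,0,-0.24],-0.9],
  [[0.0184,-0.027,0.005],[0,0,-0.3587],-0.9],
  [[0.0184,-0.027,0.02],[0,0,-0.3587],-0.9],
  [[0.0184,-0.027,0.03],[0,0,-0.3587],-0.9],
])

```text
clock: 4.33
eef_pos: [603.8, -182.4, 83.8]
tcp_rot: [-3.141, 0.001, -0.039]
contact_force: [-0.2, 0.5, -0.9]
opening: 0.246
```

Run:
```python
from h import *
show((tcp(51,-125,49),YR));where()
```

```text
4.33 [ 603.8 -182.4   83.8] [-3.141e+00  1.000e-03 -3.900e-02] [-0.2  0.5 -0.9] 0.246 [-0.3   0.56  1.74  0.    0.85 -0.26]
([np.float64(604.1706637986184), np.float64(-172.99235394771313), 49], -0.0394) [0.0, -0.0094, 0.0349] [-0.0005, 0.0007, 0.0008]
tip rack x 51.0 y -134.4  bladetop z 80.6
```

>>> send_rows([
  [[0,0,0.01],[0,0,0],-0.9],
  [[0,-0.003,0.022],[0,0,0],-0.9],
  [[0,-0.006,0.032],[0,0,0],-0.9],
  [[0,-0.009,0.035],[0,0,0],-0.9],
  [[0,-0.009,0.035],[0,0,0],-0.9],
])

```text
clock: 4.75
eef_pos: [603.2, -172.7, 47.5]
tcp_rot: [-3.14, 0.003, -0.039]
contact_force: [0.2, 0.4, -0.4]
opening: 0.246
```

Run:
```python
from h import *
from rig import viewer
for n,(a,b,c,d) in (('top',(180,300,220,400)),('scene',(150,300,250,450))):
    im=viewer.grab_frame(n); cv2.imwrite(f'pics/{n}3.png',cv2.resize(im[a:b,c:d,::-1],None,fx=4,fy=4))
show((tcp(51,-80,49),YR));where()
```

```text
4.85 [ 604.3 -173.3   49. ] [-3.141e+00  1.000e-03 -3.800e-02] [-0.  -0.1 -0.1] 0.242 [-0.28  0.6   1.76  0.    0.78 -0.24]
([np.float64(605.9432051118422), np.float64(-128.0272775295315), 49], -0.0394) [-0.0, -0.0453, -0.0] [-0.0004, 0.0006, 0.0011]
tip rack x 51.1 y -125.3  bladetop z 45.8
```

View pics/top3.png

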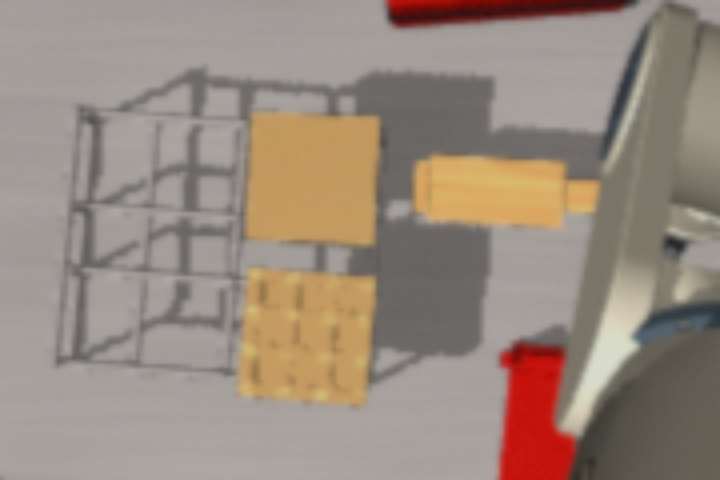

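View pics/scene3.png

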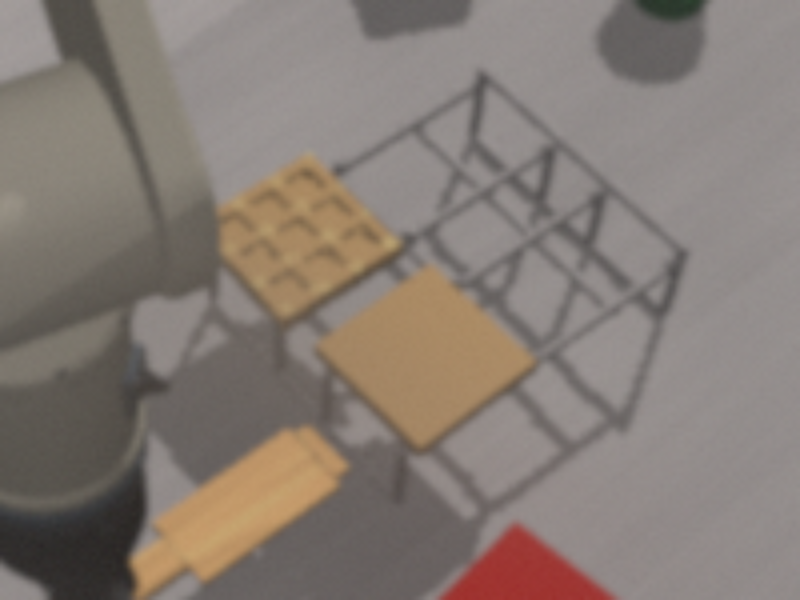

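Run:
```python
from h import *
from rig import viewer
import json
ov={}
for n,(a,b,c,d) in (('top',(180,300,220,400)),('scene',(150,300,250,450))):
    im=viewer.grab_frame(n); p=viewer.camera_params(n)
    v=cv2.resize(im[a:b,c:d,::-1],None,fx=4,fy=4)
    def W(x,y,z): return [*(O+EX*x+EY*y),z]
    def L(P,Q,col):
        q=proj([P,Q],p); q=((q-[c,a]+.5)*4-.5).round().astype(int)
        cv2.line(v,tuple(map(int,q[0])),tuple(map(int,q[1])),col,1)
    for x in (-83,-21,21,83): L(W(x,-100,55),W(x,100,55),(255,0,0))
    L(W(-83,100,62),W(83,100,62),(255,0,0))
    for y in(-10,50): L(W(-83,y,50),W(83,y,50),(255,0,0))
    yt=-125.3;xc=51.1;z=45.8
    pts=[(17,0),(17,-10),(22,-10),(22,-100),(-22,-100),(-22,-10),(-17,-10),(-17,0),(17,0)]
    for i in range(8): L(W(xc+pts[i][0],yt+pts[i][1],z),W(xc+pts[i+1][0],yt+pts[i+1][1],z),(0,255,0))
    cv2.imwrite(f'pics/{n}4.png',v)
```

```text
(no output)
```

View pics/top4.png

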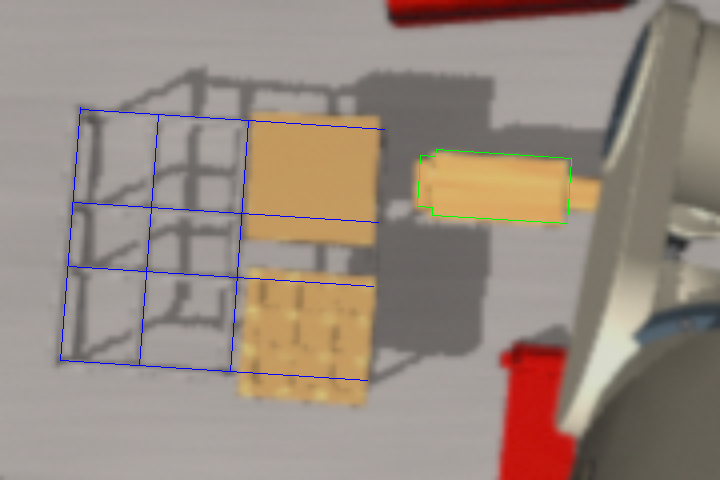

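View pics/scene4.png

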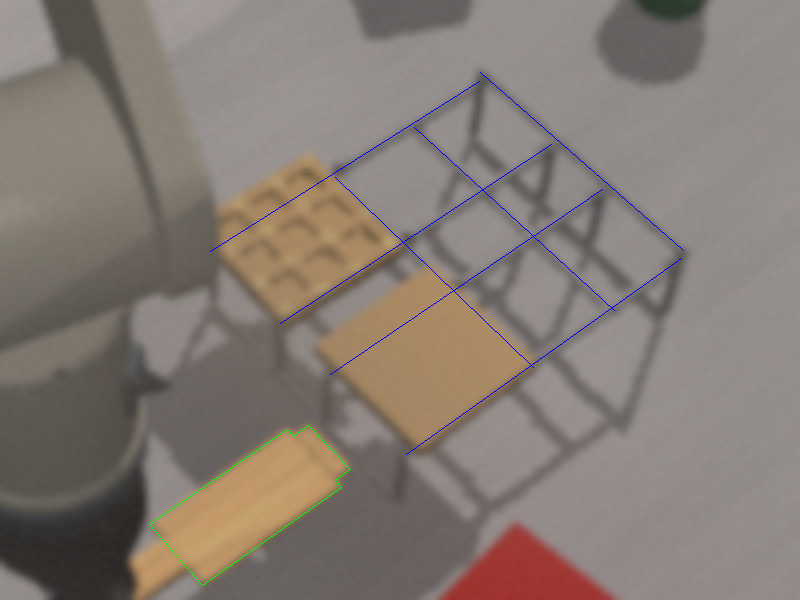

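>>> send_rows([
  [[0.001,-0.009,0],[0,0,0],-0.9],
  [[0.001,-0.018,0],[0,0,0],-0.9],
  [[0.001,-0.027,0],[0,0,0],-0.9],
  [[0.001,-0.036,0],[0,0,0],-0.9],
  [[0.001,-0.045,0],[0,0,0],-0.9],
])

```text
clock: 5.37
eef_pos: [607.4, -127.3, 49.7]
tcp_rot: [-3.141, -0.001, -0.038]
contact_force: [0.2, 0.1, -1.0]
opening: 0.244
```

Run:
```python
from h import *
from rig import viewer
for n,(a,b,c,d) in (('scene',(150,300,250,450)),):
    im=viewer.grab_frame(n); cv2.imwrite(f'pics/{n}5.png',cv2.resize(im[a:b,c:d,::-1],None,fx=4,fy=4))
show();where()
```

```text
5.42 [ 607.3 -126.    49.5] [-3.141 -0.    -0.038] [ 0.3  1.2 -0.8] 0.244 [-0.21  0.59  1.78  0.    0.77 -0.17]
tip rack x 52.3 y -77.9  bladetop z 46.3
```

View pics/scene5.png

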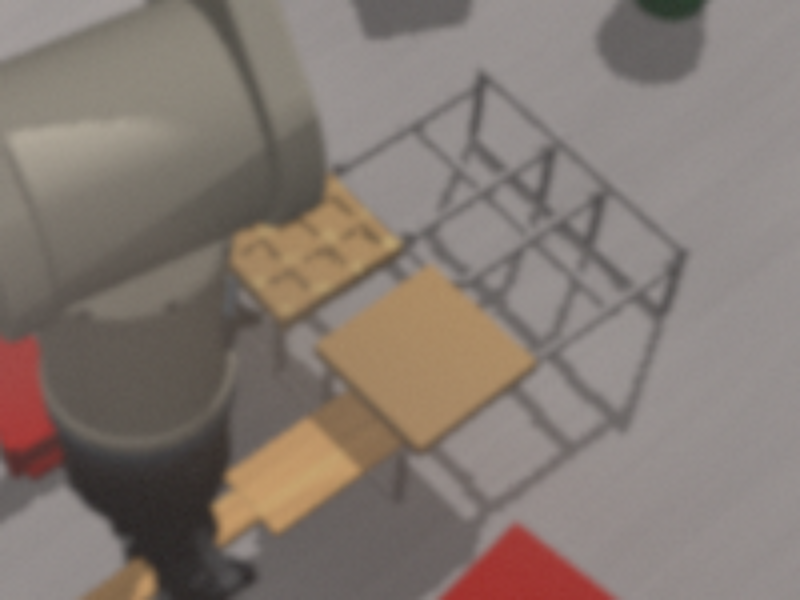

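>>> send_rows([
  [[0,-0.0005,-0.0045],[0,0,0],-0.9],
  [[0,-0.001,-0.009],[0,0,0],-0.9],
  [[0,-0.0013,-0.015],[0,0,0],-0.9],
  [[0,-0.0023,-0.0214],[0,0,0],-0.9],
  [[0,-0.0039,-0.0276],[0,0,0],-0.9],
])

```text
clock: 5.83
eef_pos: [607.6, -122.5, 78.1]
tcp_rot: [-3.141, -0.001, -0.038]
contact_force: [0.1, -0.4, 0.5]
opening: 0.246
```

Run:
```python
from h import *
from rig import viewer
for n,(a,b,c,d) in (('scene',(150,300,250,450)),):
    im=viewer.grab_frame(n); cv2.imwrite(f'pics/{n}6.png',cv2.resize(im[a:b,c:d,::-1],None,fx=4,fy=4))
show();where()
```

```text
5.88 [ 608.3 -122.3   79.3] [-3.141e+00 -2.000e-03 -3.800e-02] [ 0.3  0.2 -0.4] 0.244 [-0.2   0.55  1.77  0.    0.82 -0.16]
tip rack x 53.1 y -74.2  bladetop z 76.1
```

View pics/scene6.png

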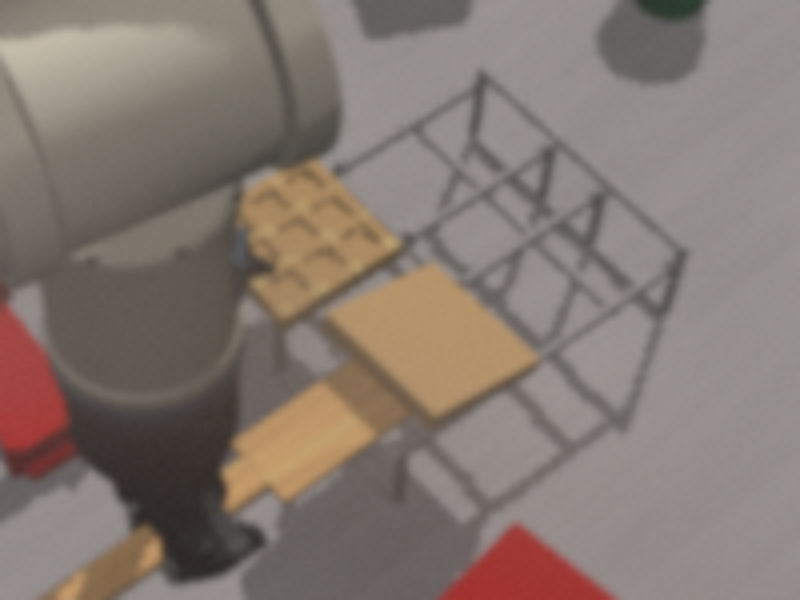

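>>> send_rows([
  [[-0.001,-0.0029,-0.007],[0,0,0],-0.9],
  [[-0.001,-0.006,-0.0127],[0,0,0],-0.9],
  [[-0.001,-0.0097,-0.0181],[0,0,0],-0.9],
  [[-0.001,-0.0139,-0.023],[0,0,0],-0.9],
  [[-0.001,-0.0185,-0.0275],[0,0,0],-0.9],
])

```text
clock: 6.3
eef_pos: [608.0, -103.4, 107.4]
tcp_rot: [-3.141, -0.002, -0.038]
contact_force: [0.0, -0.8, -0.5]
opening: 0.245
```

Run:
```python
from h import *
from rig import viewer
for n,(a,b,c,d) in (('scene',(150,300,250,450)),):
    im=viewer.grab_frame(n); cv2.imwrite(f'pics/{n}7.png',cv2.resize(im[a:b,c:d,::-1],None,fx=4,fy=4))
show();where()
```

```text
6.35 [ 608.5 -102.7  108.1] [-3.141e+00 -3.000e-03 -3.800e-02] [1.  0.3 0. ] 0.246 [-0.17  0.5   1.76  0.    0.87 -0.13]
tip rack x 52.5 y -54.6  bladetop z 104.9
```

View pics/scene7.png

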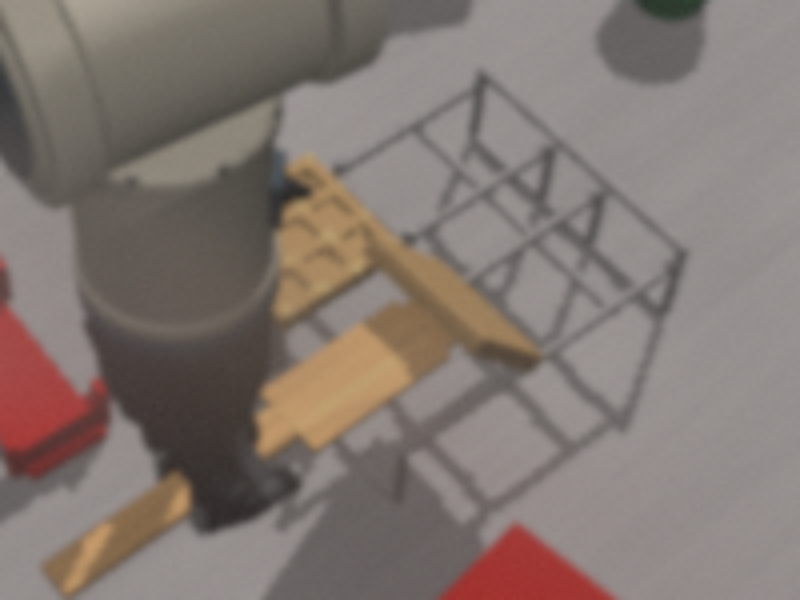

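>>> send_rows([
  [[-0.001,-0.0065,-0.0048],[0,0,0],-0.9],
  [[-0.001,-0.0121,-0.008],[0,0,0],-0.9],
  [[-0.001,-0.018,-0.0107],[0,0,0],-0.9],
  [[-0.001,-0.0242,-0.0127],[0,0,0],-0.9],
  [[-0.001,-0.0306,-0.0142],[0,0,0],-0.9],
])

```text
clock: 6.77
eef_pos: [608.6, -71.4, 122.6]
tcp_rot: [-3.141, -0.003, -0.038]
contact_force: [-0.2, 0.1, -1.1]
opening: 0.244
```

Run:
```python
from h import *
from rig import viewer
for n,(a,b,c,d) in (('scene',(150,300,250,450)),):
    im=viewer.grab_frame(n); cv2.imwrite(f'pics/{n}8.png',cv2.resize(im[a:b,c:d,::-1],None,fx=4,fy=4))
show();where()
```

```text
6.82 [608.8 -70.4 122.7] [-3.14  -0.004 -0.038] [ 0.8  0.3 -0.4] 0.24 [-0.12  0.48  1.77  0.    0.89 -0.08]
tip rack x 51.5 y -22.3  bladetop z 119.5
```

View pics/scene8.png

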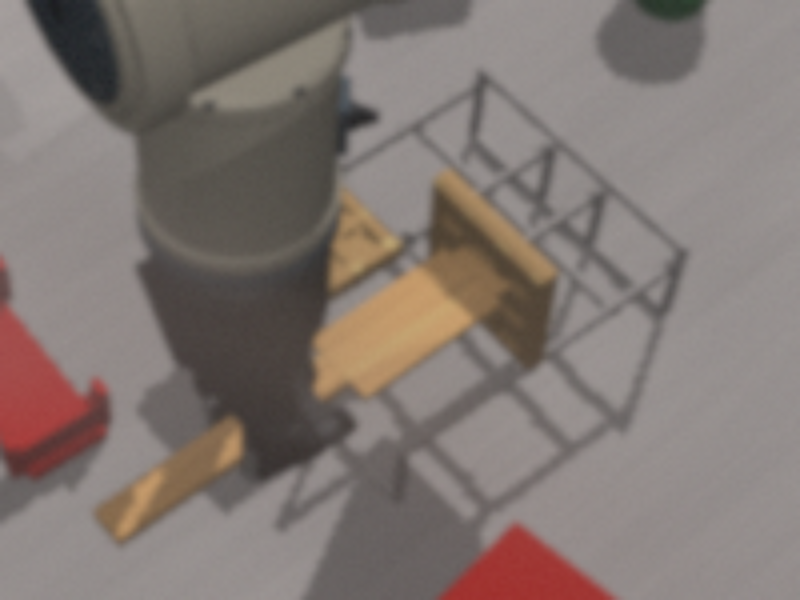

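>>> send_rows([
  [[0,-0.006,0],[0,0,0],-0.9],
  [[0,-0.012,0],[0,0,0],-0.9],
  [[0,-0.018,0],[0,0,0],-0.9],
  [[0,-0.024,0.001],[0,0,0],-0.9],
  [[0,-0.03,0.002],[0,0,0],-0.9],
])

```text
clock: 7.23
eef_pos: [609.9, -39.8, 120.6]
tcp_rot: [-3.14, -0.003, -0.038]
contact_force: [-0.0, -0.5, -1.0]
opening: 0.246
```

Run:
```python
from h import *
from rig import viewer
for n,(a,b,c,d) in (('scene',(150,300,250,450)),):
    im=viewer.grab_frame(n); cv2.imwrite(f'pics/{n}9.png',cv2.resize(im[a:b,c:d,::-1],None,fx=4,fy=4))
show();where()
```

```text
7.28 [609.7 -38.9 120.4] [-3.14e+00 -3.00e-03 -3.70e-02] [ 0.6  0.6 -0.2] 0.245 [-0.07  0.48  1.77  0.    0.89 -0.03]
tip rack x 51.3 y 9.2  bladetop z 117.2
```

View pics/scene9.png

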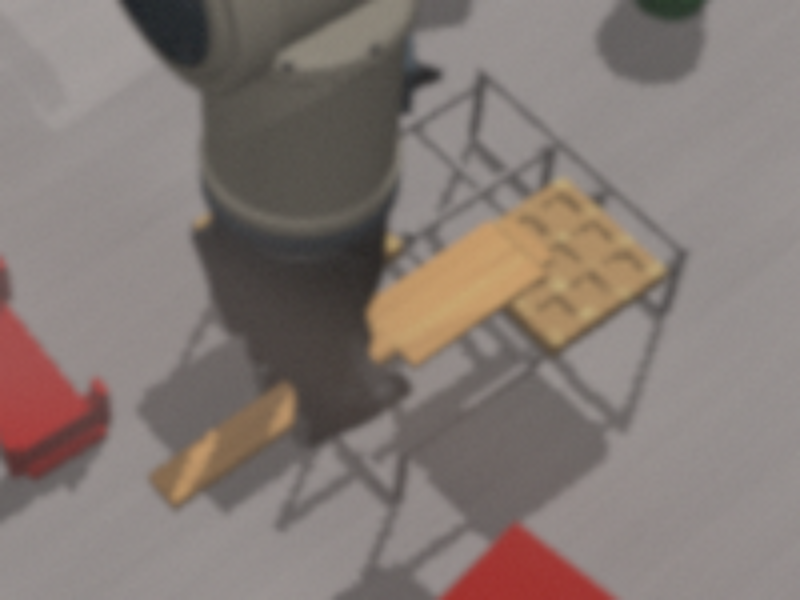

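>>> send_rows([
  [[0,0.015,0],[0,0,0],-0.9],
  [[0,0.035,0],[0,0,0],-0.9],
  [[0,0.054,0.005],[0,0,0],-0.9],
  [[0,0.056,0.025],[0,0,0],-0.9],
  [[0,0.056,0.04],[0,0,0],-0.9],
])

```text
clock: 7.7
eef_pos: [608.0, -96.9, 80.0]
tcp_rot: [-3.141, -0.004, -0.039]
contact_force: [-0.4, -0.5, -0.8]
opening: 0.249
```

Run:
```python
from h import *
from rig import viewer
for n,(a,b,c,d) in (('scene',(150,300,250,450)),('top',(180,300,220,400))):
    im=viewer.grab_frame(n); cv2.imwrite(f'pics/{n}10.png',cv2.resize(im[a:b,c:d,::-1],None,fx=4,fy=4))
show((tcp(52,-45,67),YR),(tcp(52,10,67),YR));where()
```

```text
7.8 [605.9 -95.6  78. ] [-3.14e+00  1.00e-03 -3.80e-02] [-0.5  1.  -0.6] 0.248 [-0.16  0.54  1.78  0.    0.82 -0.12]
([np.float64(608.3210722758647), np.float64(-93.09383012235077), 67], -0.0394) [0.0023, -0.0026, 0.011] [-0.002, 0.0011, 0.0011]
([np.float64(610.4875116586938), np.float64(-38.136514500128754), 67], -0.0394) [0.0024, -0.0576, 0.0111] [-0.002, 0.0011, 0.0011]
tip rack x 49.7 y -47.6  bladetop z 74.8
```

View pics/scene10.png

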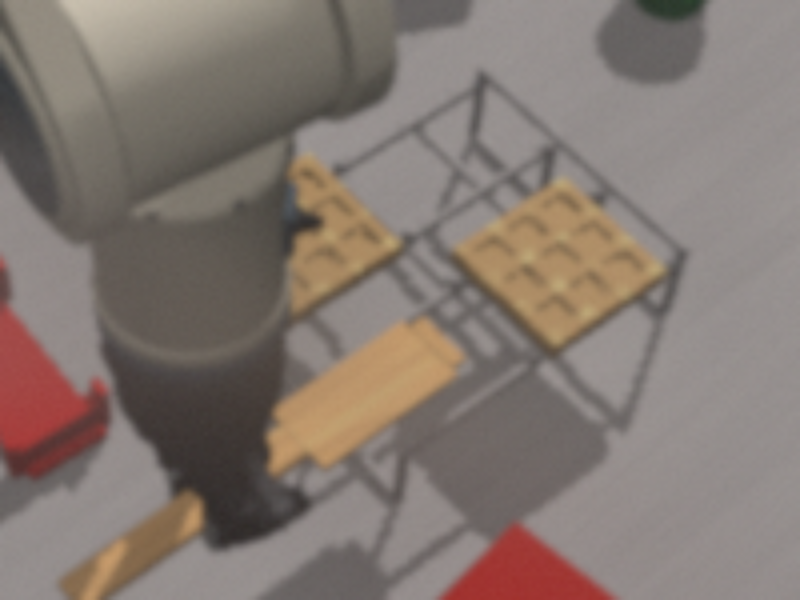

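View pics/top10.png

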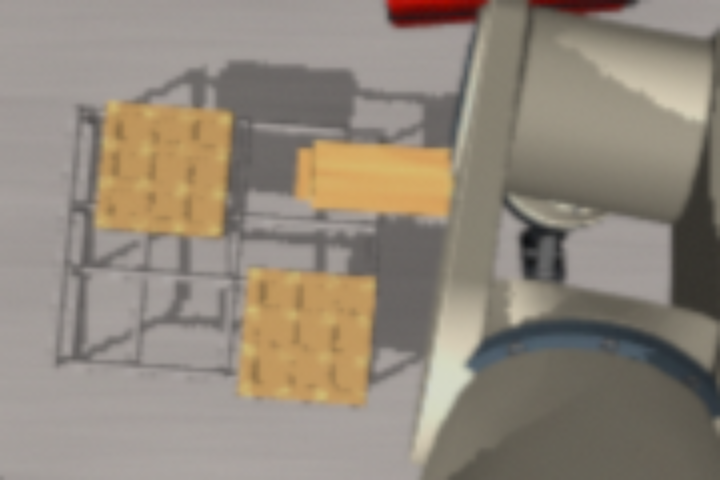

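>>> send_rows([
  [[0.002,-0.0026,0.006],[-0.002,0.001,0.001],-0.9],
  [[0.0022,-0.0026,0.011],[-0.002,0.001,0.001],-0.9],
  [[0.0022,-0.012,0.011],[-0.002,0.001,0.001],-0.9],
  [[0.0022,-0.025,0.011],[-0.002,0.001,0.001],-0.9],
  [[0.0022,-0.038,0.011],[-0.002,0.001,0.001],-0.9],
])

```text
clock: 8.22
eef_pos: [609.8, -56.4, 67.5]
tcp_rot: [-3.141, -0.001, -0.04]
contact_force: [0.7, 0.1, -1.0]
opening: 0.242
```

Run:
```python
from h import *
show((tcp(51,8,67),YR));where()
```

```text
8.22 [609.8 -56.4  67.5] [-3.141e+00 -1.000e-03 -4.000e-02] [ 0.7  0.1 -1. ] 0.242 [-0.09  0.56  1.79  0.    0.79 -0.06]
([np.float64(609.4095081243687), np.float64(-40.095572533976295), 67], -0.0394) [-0.0011, -0.0163, 0.0005] [-0.0001, -0.0005, -0.0002]
tip rack x 52.1 y -8.3  bladetop z 64.3
```

>>> send_rows([
  [[-0.001,-0.004,0],[0,0,0],-0.9],
  [[-0.001,-0.008,0],[0,0,0],-0.9],
  [[-0.001,-0.012,0],[0,0,0],-0.9],
  [[-0.001,-0.015,0],[0,0,0],-0.9],
  [[-0.001,-0.017,0],[0,0,0],-0.9],
])

```text
clock: 8.63
eef_pos: [609.6, -39.0, 67.7]
tcp_rot: [-3.142, -0.001, -0.039]
contact_force: [-0.3, -0.6, -0.6]
opening: 0.247
```

Run:
```python
from h import *
from rig import viewer
for n,(a,b,c,d) in (('scene',(150,300,250,450)),('top',(180,300,220,400))):
    im=viewer.grab_frame(n); cv2.imwrite(f'pics/{n}11.png',cv2.resize(im[a:b,c:d,::-1],None,fx=4,fy=4))
show();where()
```

```text
8.73 [609.5 -39.2  67.6] [-3.141e+00 -1.000e-03 -3.900e-02] [-0.3 -1.1 -0.2] 0.245 [-0.07  0.56  1.79  0.    0.79 -0.03]
tip rack x 51.1 y 8.9  bladetop z 64.4
```

View pics/scene11.png

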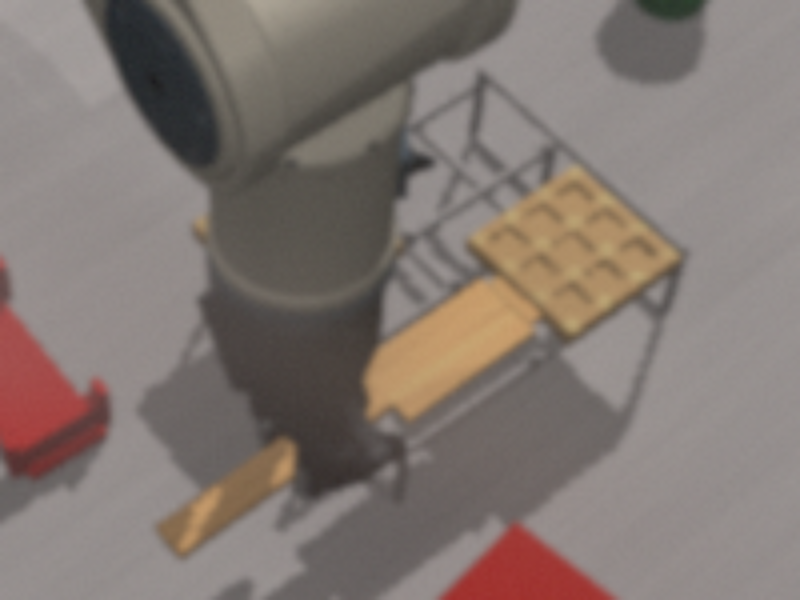

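View pics/top11.png

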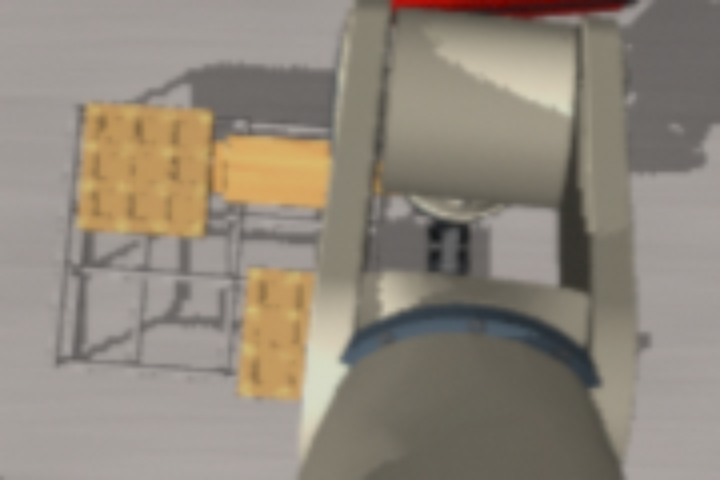

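>>> send_rows([
  [[0,-0.0008,0],[0,0,0],-0.9],
  [[0,-0.0016,0],[0,0,0],-0.9],
  [[0,-0.0024,0],[0,0,0],-0.9],
  [[0,-0.0032,0],[0,0,0],-0.9],
  [[0,-0.004,0],[0,0,0],-0.9],
])

```text
clock: 9.15
eef_pos: [609.7, -35.4, 67.5]
tcp_rot: [3.141, -0.0, -0.04]
contact_force: [-1.0, -4.3, 0.2]
opening: 0.241
```

Run:
```python
from h import *
show();where()
```

```text
9.15 [609.7 -35.4  67.5] [ 3.141 -0.    -0.04 ] [-1.  -4.3  0.2] 0.241 [-0.06  0.56  1.79 -0.    0.79 -0.02]
tip rack x 51.1 y 12.7  bladetop z 64.3
```

>>> send_rows([
  [[0,-0.0006,0],[0,0,0],-0.9],
  [[0,-0.001,0],[0,0,0],-0.9],
  [[0,-0.0015,0],[0,0,0],-0.9],
  [[0,-0.0015,0],[0,0,0],-0.9],
  [[0,-0.0015,0],[0,0,0],-0.9],
])

```text
clock: 9.57
eef_pos: [609.3, -35.1, 67.4]
tcp_rot: [3.14, 0.0, -0.039]
contact_force: [-1.8, -8.1, -1.4]
opening: 0.24
```

Run:
```python
from h import *
from rig import viewer
for n,(a,b,c,d) in (('scene',(150,300,250,450)),('top',(180,300,220,400))):
    im=viewer.grab_frame(n); cv2.imwrite(f'pics/{n}12.png',cv2.resize(im[a:b,c:d,::-1],None,fx=4,fy=4))
show();where()
```

```text
9.67 [609.3 -35.1  67.4] [ 3.14   0.    -0.039] [-2.  -8.5 -0.6] 0.241 [-0.06  0.56  1.79 -0.    0.79 -0.02]
tip rack x 50.7 y 13.0  bladetop z 64.2
```

View pics/scene12.png

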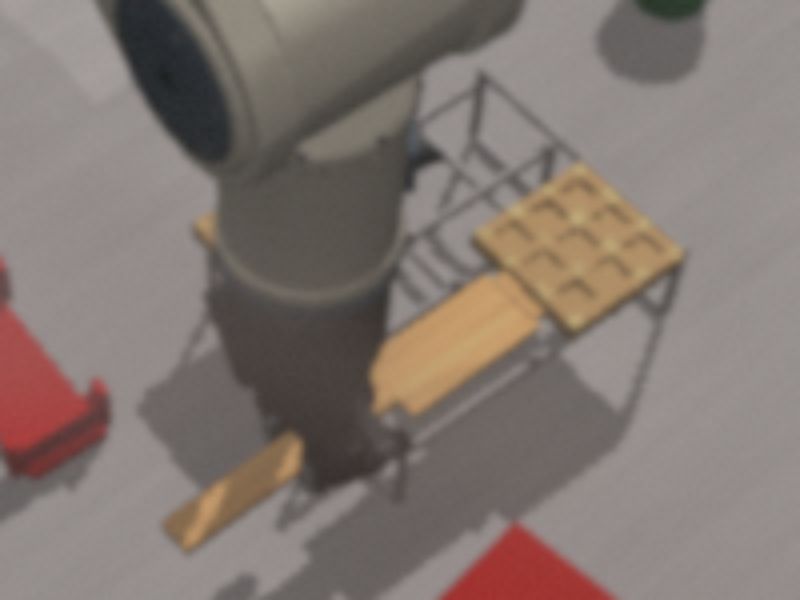

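View pics/top12.png

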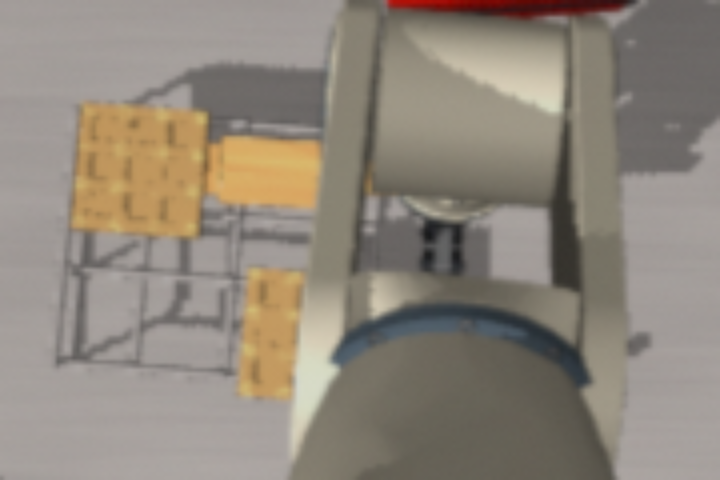

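>>> send_rows([
  [[0,0.008,0],[0,0,0],-0.9],
  [[0,0.035,0],[0,0,0],-0.9],
  [[0,0.065,-0.005],[0,0,0],-0.9],
  [[0,0.095,-0.02],[0,0,0],-0.9],
  [[0,0.125,-0.045],[0,0,0],-0.9],
])

```text
clock: 10.08
eef_pos: [602.6, -160.8, 110.9]
tcp_rot: [3.141, 0.004, -0.039]
contact_force: [0.1, -0.2, -0.2]
opening: 0.244
```

Run:
```python
from h import *
show(([462,-285,115],-1.61));where()
```

```text
10.08 [ 602.6 -160.8  110.9] [ 3.141  0.004 -0.039] [ 0.1 -0.2 -0.2] 0.244 [-0.26  0.51  1.74 -0.    0.89 -0.22]
([462, -285, 115], -1.61) [-0.1357, 0.1295, -0.0034] [0.0039, 0.0031, 1.5714]
tip rack x 49.0 y -112.9  bladetop z 107.7
```

>>> send_rows([
  [[-0.01,0.015,-0.002],[0,0,0.1],-0.9],
  [[-0.025,0.03,-0.003],[0,0,0.22],-0.9],
  [[-0.04,0.045,-0.003],[0,0,0.34],-0.9],
  [[-0.055,0.06,-0.003],[0,0,0.46],-0.9],
  [[-0.065,0.07,-0.003],[0,0,0.58],-0.9],
])

```text
clock: 10.5
eef_pos: [533.5, -229.5, 114.3]
tcp_rot: [3.139, 0.004, -0.625]
contact_force: [0.5, -0.2, 0.2]
opening: 0.246
```

Run:
```python
from h import *
show(([462,-285,115],-1.61))
```

```text
10.5 [ 533.5 -229.5  114.3] [ 3.139  0.004 -0.625] [ 0.5 -0.2  0.2] 0.246 [-0.41  0.45  1.84 -0.    0.86  0.22]
([462, -285, 115], -1.61) [-0.0255, 0.0868, -0.0004] [0.0046, 0.0021, 0.9846]
```

>>> send_rows([
  [[-0.005,0.015,0],[0,0,0.12],-0.9],
  [[-0.01,0.03,0],[0,0,0.24],-0.9],
  [[-0.015,0.045,0],[0,0,0.36],-0.9],
  [[-0.02,0.06,0],[0,0,0.48],-0.9],
  [[-0.022,0.07,0],[0,0,0.6],-0.9],
])

```text
clock: 10.92
eef_pos: [473.3, -274.0, 114.5]
tcp_rot: [3.137, 0.002, -1.232]
contact_force: [0.1, 0.4, -0.8]
opening: 0.246
```

Run:
```python
from h import *
show(([462,-285,100],-1.61))
```

```text
10.92 [ 473.3 -274.   114.5] [ 3.137e+00  2.000e-03 -1.232e+00] [ 0.1  0.4 -0.8] 0.246 [-0.53  0.41  1.91 -0.    0.83  0.71]
([462, -285, 100], -1.61) [0.0066, 0.0142, 0.0146] [0.0051, 0.0011, 0.3782]
```

>>> send_rows([
  [[0.002,0.005,0],[0.001,0,0.12],-0.9],
  [[0.004,0.01,0.002],[0.003,0.001,0.24],-0.9],
  [[0.0066,0.0142,0.004],[0.005,0.001,0.36],-0.9],
  [[0.0066,0.0142,0.009],[0.005,0.001,0.378],-0.9],
  [[0.0066,0.0142,0.014],[0.005,0.001,0.378],-0.9],
])

```text
clock: 11.33
eef_pos: [462.1, -285.3, 100.5]
tcp_rot: [-3.141, -0.0, -1.609]
contact_force: [-0.7, 0.1, 0.1]
opening: 0.247
```

Run:
```python
from h import *
from rig import viewer
for n,(a,b,c,d) in (('top',(200,340,350,490)),('scene',(210,360,130,280))):
    im=viewer.grab_frame(n); cv2.imwrite(f'pics/{n}13.png',cv2.resize(im[a:b,c:d,::-1],None,fx=4,fy=4))
show(([462,-285,33.4],-1.61))
```

```text
11.43 [ 461.7 -284.6   99.7] [ 3.140e+00  1.000e-03 -1.606e+00] [ 0.4 -0.6 -0.8] 0.245 [-0.56  0.43  1.93  0.    0.79  1.05]
([462, -285, 33.4], -1.61) [0.0004, -0.0004, 0.0663] [0.0012, 0.0009, 0.0036]
```

View pics/top13.png

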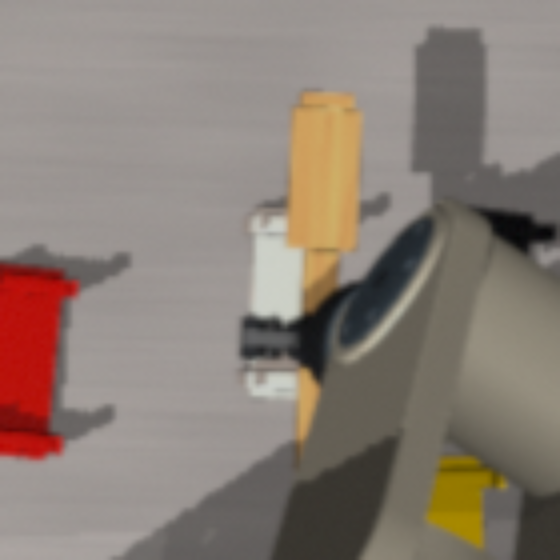

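View pics/scene13.png

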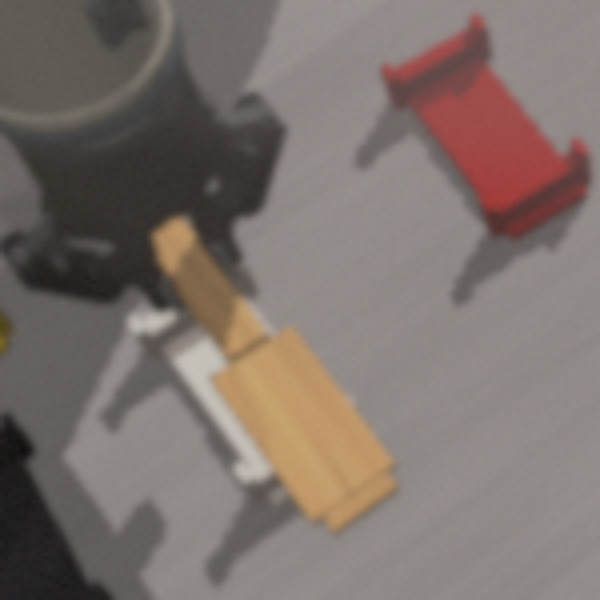

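The paddle is over the white rest (top crop 275,300), aligned as it was at pickup. Lowering.

>>> send_rows([
  [[0.0004,-0.0004,0.012],[0.001,0.001,0.004],-0.9],
  [[0.0004,-0.0004,0.028],[0.001,0.001,0.004],-0.9],
  [[0.0004,-0.0004,0.042],[0.001,0.001,0.004],-0.9],
  [[0.0004,-0.0004,0.053],[0.001,0.001,0.004],-0.9],
  [[0.0004,-0.0004,0.06],[0.001,0.001,0.004],-0.9],
])

```text
clock: 11.85
eef_pos: [461.7, -284.5, 38.4]
tcp_rot: [3.14, 0.001, -1.608]
contact_force: [0.2, 0.8, -0.8]
opening: 0.247
```

Run:
```python
from h import *
show(([462,-285,33.3],-1.61))
```

```text
11.85 [ 461.7 -284.5   38.4] [ 3.140e+00  1.000e-03 -1.608e+00] [ 0.2  0.8 -0.8] 0.247 [-0.55  0.53  1.95 -0.    0.66  1.05]
([462, -285, 33.3], -1.61) [0.0005, -0.0003, 0.0051] [0.0014, 0.0006, 0.0017]
```

>>> send_rows([
  [[0.0005,-0.0003,0.001],[0.001,0,0.001],-0.9],
  [[0.0005,-0.0003,0.002],[0.001,0,0.001],-0.9],
  [[0.0005,-0.0003,0.003],[0.001,0,0.001],-0.9],
  [[0.0005,-0.0003,0.004],[0.001,0,0.001],-0.9],
  [[0.0005,-0.0003,0.005],[0.001,0,0.001],-0.9],
])

```text
clock: 12.27
eef_pos: [462.4, -285.2, 33.9]
tcp_rot: [-3.141, 0.0, -1.609]
contact_force: [0.3, 0.2, -0.5]
opening: 0.239
```

Run:
```python
from h import *
show(([462,-285,33.3],-1.61))
```

```text
12.27 [ 462.4 -285.2   33.9] [-3.141  0.    -1.609] [ 0.3  0.2 -0.5] 0.239 [-0.56  0.53  1.95  0.    0.65  1.05]
([462, -285, 33.3], -1.61) [-0.0002, 0.0004, 0.0006] [-0.0005, 0.0001, 0.0008]
```

>>> send_rows([
  [[0,0,0.0005],[0,0,0],-0.9],
  [[0,0,0.001],[0,0,0],-0.9],
  [[0,0,0.001],[0,0,0],-0.9],
  [[0,0,0.001],[0,0,0],-0.9],
  [[0,0,0.001],[0,0,0],-0.9],
])

```text
clock: 12.68
eef_pos: [462.7, -285.4, 33.2]
tcp_rot: [-3.14, -0.0, -1.609]
contact_force: [-0.0, -0.5, 3.0]
opening: 0.242
```

Contact with the saddles is about 3 N, so I'm opening gently.

>>> send_rows([
  [[0,0,0],[0,0,0],-0.4],
  [[0,0,0],[0,0,0],-0.2],
  [[0,0,0],[0,0,0],0.0],
  [[0,0,0],[0,0,0],0.2],
  [[0,0,0],[0,0,0],0.2],
])

```text
clock: 13.1
eef_pos: [462.6, -285.3, 33.1]
tcp_rot: [-3.141, -0.0, -1.609]
contact_force: [-0.1, -0.4, 0.1]
opening: 0.599
```

>>> send_rows([
  [[0,0,-0.01],[0,0,0],0.2],
  [[0,0,-0.03],[0,0,0],0.2],
  [[0,0,-0.06],[0,0,0],0.2],
  [[0,0,-0.1],[0,0,0],0.2],
  [[0,0,-0.14],[0,0,0],0.2],
])

```text
clock: 13.52
eef_pos: [461.7, -284.8, 174.7]
tcp_rot: [3.141, 0.001, -1.609]
contact_force: [1.1, -0.8, -0.2]
opening: 0.595
```

>>> send_rows([
  [[0.02,0.02,-0.02],[0,0,0],0.2],
  [[0.05,0.04,-0.03],[0,0,0],0.2],
  [[0.08,0.06,-0.04],[0,0,0],0.2],
  [[0.11,0.08,-0.04],[0,0,0],0.2],
  [[0.14,0.1,-0.04],[0,0,0],0.2],
])

```text
clock: 13.93
eef_pos: [355.6, -422.3, 216.6]
tcp_rot: [-3.14, -0.001, -1.609]
contact_force: [-0.0, 0.2, 0.3]
opening: 0.603
```

Run:
```python
from h import *
from rig import viewer
show()
for n,(a,b,c,d) in (('top',(180,320,220,420)),('scene',(150,300,250,450))):
    im=viewer.grab_frame(n); cv2.imwrite(f'pics/{n}14.png',cv2.resize(im[a:b,c:d,::-1],None,fx=4,fy=4))
    if n=='top': cv2.imwrite('pics/topp14.png',cv2.resize(im[215:325,370:490,::-1],None,fx=5,fy=5,interpolation=cv2.INTER_CUBIC))
    else: cv2.imwrite('pics/scenep14.png',cv2.resize(im[245:365,140:250,::-1],None,fx=5,fy=5,interpolation=cv2.INTER_CUBIC))
```

```text
13.93 [ 355.6 -422.3  216.6] [-3.140e+00 -1.000e-03 -1.609e+00] [-0.   0.2  0.3] 0.603 [-0.87  0.28  1.83  0.    1.03  0.73]
```

View pics/top14.png

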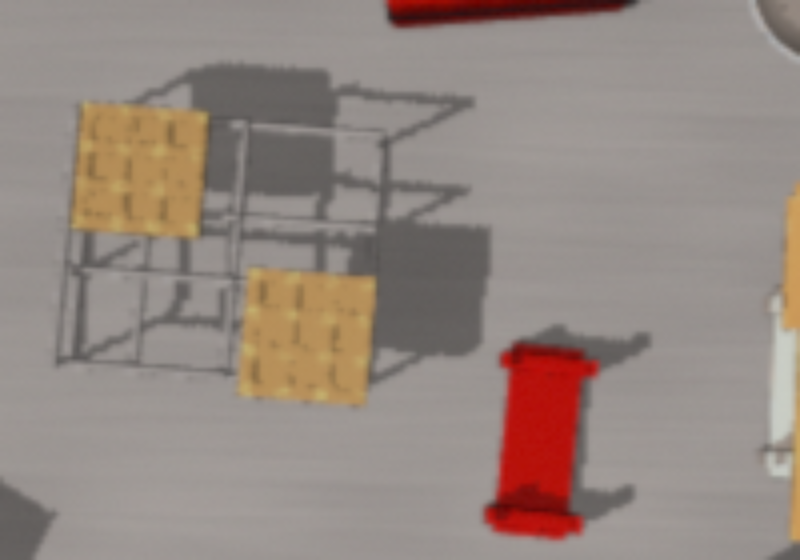

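View pics/scene14.png

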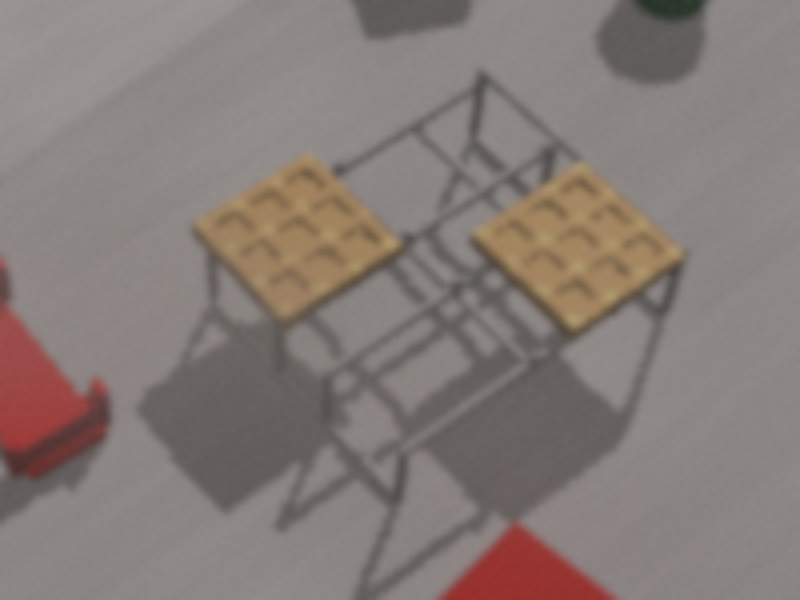

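View pics/topp14.png

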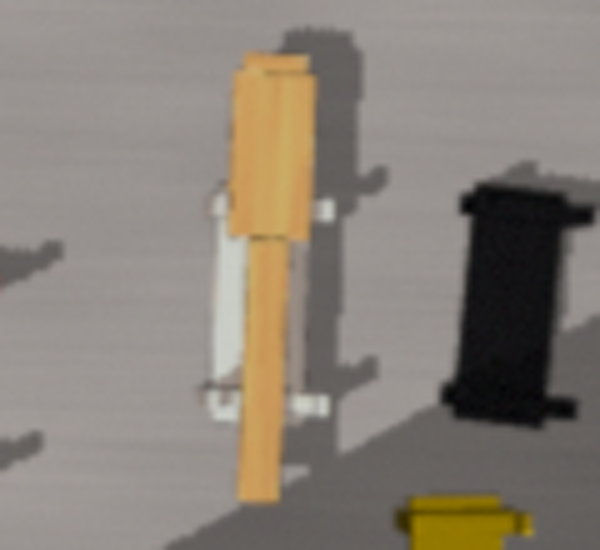

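View pics/scenep14.png

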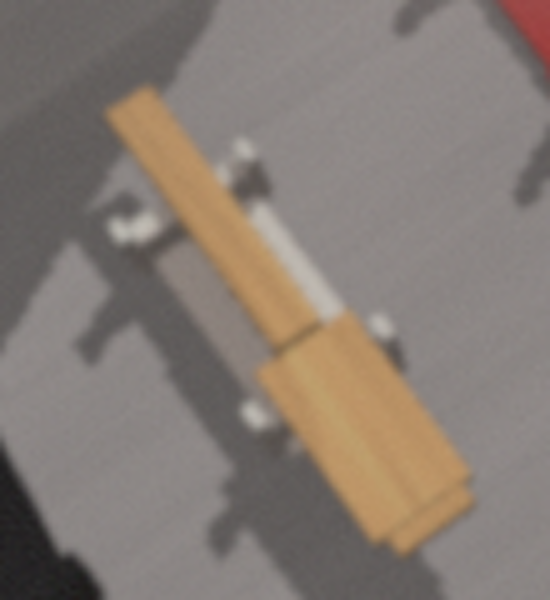

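Paddle is back on the white rest, essentially as it was. The cracker is lattice-up against the bar. Next I'm fitting its pose numerically.

Run:
```python
from h import *
import fit
from fit import ct,cs
def p4(c,o): return (np.array(c,float)+.5)/4-.5+np.array(o)
m=[(42,-42,0),(42,42,0),(-42,42,0),(-42,-42,0)]
for nm,t,s in (('turned',[(209,112),(80,100),(70,228),(198,237)],[(575,333),(686,252),(580,163),(472,237)]),('lattice',[(377,276),(249,266),(238,395),(367,405)],[(283,322),(402,243),(312,152),(193,226)])):
    o=[(ct,a,p4(b,(220,180))) for a,b in zip(m,t)]+[(cs,a,p4(b,(250,150))) for a,b in zip(m,s)]
    v,r=fit.fit(o,[600,150,0,67],True); d=v[:2]-O
    print(nm,'rack x,y',d@EX,d@EY,'yaw rel',v[2]-YR,'ztop',v[3],abs(r).max())
```

```text
turned rack x,y 44.524055928396464 57.652625304875926 yaw rel -0.000811753144746935 ztop 62.15055095681481 0.7
lattice rack x,y -56.36716924907266 -59.555774415601206 yaw rel -0.013659938840748204 ztop 64.06859820183422 0.7
```

```bash
python3 -c "
from rig import job,status
print(status.sense()['qvel'].round(3)); print(job.sign_off())"
```

```text
[ 0.066 -0.003  0.025  0.038  0.004  0.073]
the job is handed in; nothing more can be done
None
```

I turned the smooth-side-up cracker over the stops with the paddle, pushed it squarely against the end bar, and laid the paddle back on the white rest. The job was handed in at about 14 s on the clock.

**Turned cracker:** It lies lattice side up in the back half of its own row. A fit from both cameras puts its centre at rack x ≈ 45–48 mm and y ≈ 57 mm, with yaw within 0.01 rad of the rack. It stopped firmly against the bar under 8.5 N, which points to the nominal y of 55 mm; the camera reading is about 2 mm off.

**Paddle:** In both views it lies on both saddles of the white rest, almost exactly as at the start. The gripper was open and well clear.

**Other things:** The lattice cracker reads about 1–2 mm from where it was in the first pictures, within measuring error. The red bento and red rest look unmoved. I did not measure the bowl, cups or mold again, but nothing came near them.

**What disagreed:** Camera heights read 3–5 mm lower than the sizes in the task text throughout, so I relied on the text heights and the force readings instead.

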